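Pack a stoneware order: jars into the round tin, saucers into the rack

TASK

Pack this order: stand every narrow-necked brown stoneware jar from the bench upright on the floor of the round tin, close-packed, with one jar in the middle and the others round it, and take every saucer out of the carton and stand it on edge in the wire rack, between the tines of a slot of its own. Set the pieces down, do not drop them, and leave the cup, the tape roll and the small box among the jars, and the cups in the crate, where they are.

Things in the scene. Friction and masses are not known exactly. Their poses are not given: they have to be found in the camera images.
- tin: shallow round open tin of bare sheet metal, fixed to the bench: outside diameter 189 mm, inside diameter 182 mm, rim 42 mm high, inner floor 4 mm above the bench. Origin on its axis, at bench level; z up. Exactly seven jars fit on its floor, one in the middle and six round it on a circle of about 59 mm radius, with some 3 mm of play each
- rack: saucer rack fixed to the bench: wooden base 100 x 176 mm (x by y) and 12 mm thick, two steel rails along its y at x = +-28 mm (tops 24 mm above the bench) and steel wire tines beside them, 71 mm tall. Two tines stand on each rail at either side of each of three slots. Origin: centre of the underside, z up; the slots lie at y = -56, 0 and +56 mm. A slot is 16 mm wide between its tines, which splay to 26 mm at the tips; the wide gaps of 34 mm between slots are not for saucers
- carton: open cardboard carton with a slotted cardboard insert, fixed to the bench, in which the saucers stand on edge at the start: 114 x 190 mm (x by y), walls and insert up to 48 mm high; slots 16 mm wide at y = -56, 0 and +56 mm; origin: centre of the underside, z up
- slot1 (a point): slot of the rack at y = -56 mm: the point where the centre of a saucer lies when it stands on the two rails between the tines, 60 mm above the bench; axes as the rack's (a saucer's own y axis lies along the rack's y)
- slot2 (a point): slot of the rack at y = 0 mm: the point where the centre of a saucer lies when it stands on the two rails between the tines, 60 mm above the bench; axes as the rack's (a saucer's own y axis lies along the rack's y)
- slot3 (a point): slot of the rack at y = 56 mm: the point where the centre of a saucer lies when it stands on the two rails between the tines, 60 mm above the bench; axes as the rack's (a saucer's own y axis lies along the rack's y)
- jar1: small dark brown stoneware jar, standing on the bench at the start: round body 56 mm in diameter and 42 mm high (bevelled foot), on it a straight closed neck 24 mm in diameter, lighter brown, up to 84 mm; bottom-heavy, 0.11 to 0.2 kg. Origin: centre of its underside, z up. Five to seven jars are there, the others are absent
- jar2: small dark brown stoneware jar, standing on the bench at the start: round body 56 mm in diameter and 42 mm high (bevelled foot), on it a straight closed neck 24 mm in diameter, lighter brown, up to 84 mm; bottom-heavy, 0.11 to 0.2 kg. Origin: centre of its underside, z up. Five to seven jars are there, the others are absent
- jar3: small dark brown stoneware jar, standing on the bench at the start: round body 56 mm in diameter and 42 mm high (bevelled foot), on it a straight closed neck 24 mm in diameter, lighter brown, up to 84 mm; bottom-heavy, 0.11 to 0.2 kg. Origin: centre of its underside, z up. Five to seven jars are there, the others are absent
- jar4: small dark brown stoneware jar, standing on the bench at the start: round body 56 mm in diameter and 42 mm high (bevelled foot), on it a straight closed neck 24 mm in diameter, lighter brown, up to 84 mm; bottom-heavy, 0.11 to 0.2 kg. Origin: centre of its underside, z up. Five to seven jars are there, the others are absent
- jar5: small dark brown stoneware jar, standing on the bench at the start: round body 56 mm in diameter and 42 mm high (bevelled foot), on it a straight closed neck 24 mm in diameter, lighter brown, up to 84 mm; bottom-heavy, 0.11 to 0.2 kg. Origin: centre of its underside, z up. Five to seven jars are there, the others are absent
- jar6: small dark brown stoneware jar, standing on the bench at the start: round body 56 mm in diameter and 42 mm high (bevelled foot), on it a straight closed neck 24 mm in diameter, lighter brown, up to 84 mm; bottom-heavy, 0.11 to 0.2 kg. Origin: centre of its underside, z up. Five to seven jars are there, the others are absent
- jar7: small dark brown stoneware jar, standing on the bench at the start: round body 56 mm in diameter and 42 mm high (bevelled foot), on it a straight closed neck 24 mm in diameter, lighter brown, up to 84 mm; bottom-heavy, 0.11 to 0.2 kg. Origin: centre of its underside, z up. Five to seven jars are there, the others are absent
- saucer1: dark brown stoneware saucer, a disc 90 mm in diameter and 9 mm thick; 0.09 to 0.16 kg. Origin: centre of the disc, y along the disc's axis (level while it stands on edge; it may turn freely about y). At the start it stands on edge in a carton slot, its centre 51 mm and its top 96 mm above the bench. Two or three saucers are there, the others are absent
- saucer2: dark brown stoneware saucer, a disc 90 mm in diameter and 9 mm thick; 0.09 to 0.16 kg. Origin: centre of the disc, y along the disc's axis (level while it stands on edge; it may turn freely about y). At the start it stands on edge in a carton slot, its centre 51 mm and its top 96 mm above the bench. Two or three saucers are there, the others are absent
- saucer3: dark brown stoneware saucer, a disc 90 mm in diameter and 9 mm thick; 0.09 to 0.16 kg. Origin: centre of the disc, y along the disc's axis (level while it stands on edge; it may turn freely about y). At the start it stands on edge in a carton slot, its centre 51 mm and its top 96 mm above the bench. Two or three saucers are there, the others are absent
- cup: bystander: waisted grey-brown stoneware cup, open wide mouth, 62 mm in diameter, 52 mm high, no neck; origin centre of underside, z up
- tape: bystander: roll of brown packing tape lying flat, 68 mm in diameter, 48 mm high, 44 mm hole; origin centre of underside, z up
- smallbox: bystander: closed cardboard box 52 x 52 x 45 mm high; origin centre of underside, z up
There are look-alikes about, which are no part of the job. Leave any pink or red look-alike of the jar3 alone.

How it is judged:
By the outcome, as a careful person would: the job done as asked, in the order asked, and still so for the second after the job is handed in, with the robot touching nothing.
Of jar1, jar2, jar3, jar4, jar5, jar6, jar7 only 5 to 7 are there at a start; the rules pass over those that are not, and their reading is None.
Of saucer1, saucer2, saucer3 only 2 to 3 are there at a start; the rules pass over those that are not, and their reading is None.
At some moment in a run one of jar1, jar2, jar3, jar4, jar5, jar6, jar7 may be knocked a few centimetres aside while the robot is not near it.
It also fails if it takes over 210 s, if anything falls off the work surface, if the arm or the gripper's body presses on something with over 40 N, if the wrist force passes 120 N, or if a joint passes its speed limit or range.

ROBOT

A 7-joint arm with a two-finger parallel gripper is mounted at the origin on the work surface. World frame = base frame: x ahead of the robot, y to its left, z up, the work surface at z = 0. Lengths are in m, angles in rad, forces in N, time in s.
With the tool pointing down it reaches from about 0.4 to 0.875 m from the base axis. Payload 19.3 kg.
Tool frame: the origin (TCP) lies at the very end of the fingers, on their centre line; the grasp point (between the pads) lies 19 mm behind it; z points along the fingers, y is the direction in which the jaws open and shut (so a half turn about z gives the same grasp; the last joint's range is limited). The gripper opens to 85 mm and grips with 20 to 120 N. Pads are 22 mm wide; open, the fingers measure 114 mm over their backs; the gripper's body (76 mm by 85 mm) begins 54 mm behind the grasp point. The pads swing forward as they close: fully open they stand 13 mm farther back than shut.
Start: joints at [-1.301, 0.521, -0.036, 1.599, 0.021, 1.021, -0.113], TCP at [0.208, 0.589, 0.231] pointing down, gripper open.
Joint ranges: [-2.91, 2.91], [-0.3, 2.13], [-1.5, 1.42], [0.17, 2.43], [-1.26, 4.41], [0.16, 1.93], [-2.52, 2.52]. Speed limits (rad/s): [1.89, 1.89, 2.39, 2.39, 3.01, 3.01, 3.01].

INTERFACE

Orientations are given as [roll, pitch, yaw] about the fixed x, y, z axes, in that order (R = Rz(yaw) Ry(pitch) Rx(roll)).
In Python, from workcell import bot, viewer gives the robot as it stands.
- The arm moves only by the shell command python3 -m creep 'ROWS' [FORCE]. ROWS is JSON, a list of rows, each an object of numbers: "rx", "ry", "rz": the turn, a rotation vector about the tool's x, y, z in degrees; "tx", "ty", "tz": the shift along the tool's x, y, z in mm; "hand": the closure, from -1 (fully open) to 1 (shut), so that 0 is half open. In form: [{"rx": .., "ry": .., "rz": .., "tx": .., "ty": .., "tz": .., "hand": ..}, ...]. A call has 1 to 8 rows; each row is the pose to reach, as a shift and turn from the pose commanded when the call began, along the tool's axes at that moment; what a row does not reach only later rows make up. A row lasts 1/10 s, in which the tool goes at most 50 mm and 8.59 degrees, less where a joint would pass 70% of its speed; a pose out of reach is approached as far as the arm can. A call with a gripper value outside its range is refused whole. The fingers move at their own pace and stop on an object; FORCE is the grip in N (left out, the last holds). Time passes only in rows, so rows that repeat a pose let the fingers close. It gives the time, the measured TCP pose, the force and the opening at its end, in the units of the state.
- bot.observe(): the state, without advancing time (a new reading comes with each control period).
- viewer.grab_frame(name): name is "scene" or "top" or "wrist"; returns a dict with "pixels" (384x512x3 uint8, blue, green, red), "vertical_fov" (degrees; the focal length in pixels is half the picture's height over the tangent of half this angle, whatever the lens; pixels are square), "cx", "cy" (the principal point, pixels), "rvec" (rotation vector, rad) and "tvec" (3), from world to camera coordinates, as OpenCV has them; the wrist camera has in their place "tool_from_camera" (4x4, takes a point from camera to tool coordinates, whose origin is the TCP and whose axes are the flange's). Camera axes: x right, y down, z forward; pixel columns grow to the right and rows downward; lengths in m; the calibration is good to about 2 mm. A picture is of the moment at which its call begins: read the wrist's pose just before it. There is no depth.
- bot.job_done(): hands the job in, once; it reports no verdict.
Trained networks look in a picture, given as the dict that the camera call returned (one of the last four; its "shot" number tells which), for a name from the list of things; names that differ only in an ending like _2 or _b are one class to them, and where a whole thing is asked for, a point or a joint stands for the part that bears it (a point fixed in the world has none). Each returns a list of dicts, best first, with "score" (0 to 1); they miss things now and then, are a little off and sometimes report something else, mostly with a low value. They report only what shows in the picture. A call takes as long as a camera call. They do not tell look-alikes from the thing itself.
- viewer.outline_of(target, picture): "mask" (384x512 bool, what is visible of it) and "bbox" ([left, top, right, bottom] in pixels, round what is visible of it).
The state is a dict: "clock": time; "qpos": joint angles; "qd": joint speeds; "joint_efforts": joint torques, N m; "position": TCP position; "tool_rot": TCP orientation; "force": force on the tool from outside, world axes, zero at the start; "moment": the same for the moment, N m; "grip_width": finger opening in m.
Only numpy, scipy, OpenCV 4.12 (cv2) and the standard library are available. Lean on these libraries where they do the work, as an engineer would, in place of code of your own. Each camera call takes 0.05 s, during which the arm holds its last target.

## Working session

There is one attempt and no reset: what is moved stays moved. The work goes in short steps, Python scripts to look and compute and a shell command to move; the robot and the scene stay as the last step left them, time stands still between calls to the robot, and variables do not carry over. Pictures are saved under pics/ and viewed, and the job is handed in when it is done.

```bash
ls; mkdir -p pics; python3 - <<'E'
from workcell import bot, viewer
import cv2
print(bot.observe())
for n in ["scene","top","wrist"]:
    f=viewer.grab_frame(n); cv2.imwrite(f"pics/a_{n}.png",f["pixels"])
    print(n,{k:v for k,v in f.items() if k!="pixels"})
E
```

```text
pics
{'clock': 0.0, 'qpos': array([-1.30118779,  0.52199256, -0.03631104,  1.59996465,  0.0212049 ,
        1.0210908 , -0.11281192]), 'qd': array([ 0.00179857, -0.0004461 , -0.00099098,  0.00015388,  0.00069857,
       -0.00199762, -0.00113448]), 'joint_efforts': array([-7.76246470e-04, -9.27118564e+01,  1.97995283e+00, -3.69919789e+01,
        1.78474677e-02,  8.40204069e-03, -4.47786124e-05]), 'position': array([0.2082558 , 0.58895246, 0.2307548 ]), 'tool_rot': array([-3.14052593e+00,  8.73690575e-05,  2.80174986e+00]), 'force': array([-0.22197611,  0.73683642,  0.43998844]), 'moment': array([-0.00504085, -0.00555818, -0.01951565]), 'grip_width': 0.08526332087595655}
scene {'vertical_fov': 44.96390670907812, 'cx': 257.22576901565213, 'cy': 188.27112588987782, 'rvec': array([ 0.79627602,  2.75296493, -0.79844454]), 'tvec': array([ 0.38860549, -0.17665826,  1.64515046]), 'shot': 1}
top {'vertical_fov': 50.88777259841349, 'cx': 254.08407429374543, 'cy': 190.28161225584276, 'rvec': array([ 2.18324625, -2.14740929,  0.07813534]), 'tvec': array([0.00888219, 0.45607049, 1.11003416]), 'shot': 2}
wrist {'vertical_fov': 64.36751976348378, 'cx': 259.37576192951303, 'cy': 191.9899202532509, 'tool_from_camera': array([[-4.71677247e-04, -9.64277568e-01, -2.64893467e-01,
         6.67039594e-02],
       [ 9.99999376e-01, -1.86606929e-04, -1.10133361e-03,
        -3.05293188e-04],
       [ 1.01256034e-03, -2.64893821e-01,  9.64277055e-01,
        -1.42810673e-01],
       [ 0.00000000e+00,  0.00000000e+00,  0.00000000e+00,
         1.00000000e+00]]), 'shot': 3}
```

View pics/a_top.png

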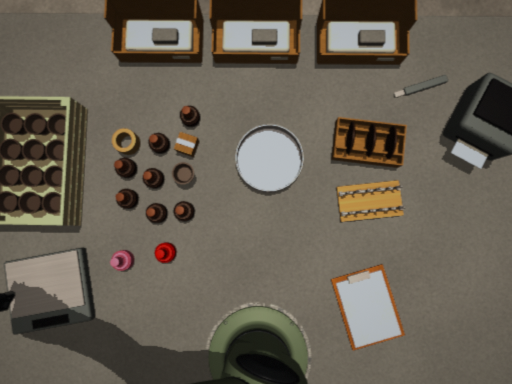

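View pics/a_scene.png

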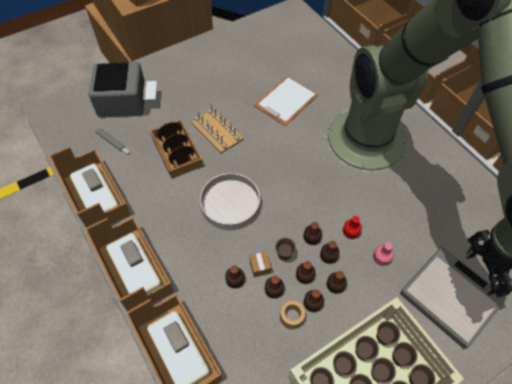

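```bash
cat > h.py <<'E'
import numpy as np, cv2
from scipy.spatial.transform import Rotation as Ro
from scipy.optimize import least_squares
from workcell import bot, viewer
def cam(f, st=None):
    h,w=f["pixels"].shape[:2]
    fo=h/2/np.tan(np.radians(f["vertical_fov"])/2)
    K=np.array([[fo,0,f["cx"]],[0,fo,f["cy"]],[0,0,1]])
    if "rvec" in f:
        R=cv2.Rodrigues(np.array(f["rvec"]))[0]; t=np.array(f["tvec"])
    else:
        T=np.eye(4);T[:3,:3]=Ro.from_euler('xyz',st["tool_rot"]).as_matrix();T[:3,3]=st["position"]
        M=np.linalg.inv(T@f["tool_from_camera"]); R=M[:3,:3];t=M[:3,3]
    return K,R,t
def proj(c,P):
    K,R,t=c; p=(np.atleast_2d(P)@R.T+t)@K.T
    return p[:,:2]/p[:,2:]
def back(c,uv,z):
    K,R,t=c; d=R.T@np.linalg.inv(K)@np.array([uv[0],uv[1],1.]); o=-R.T@t
    return o+d*(z-o[2])/d[2]
def grab(n,save=None):
    st=bot.observe(); f=viewer.grab_frame(n)
    if save: cv2.imwrite("pics/"+save+".png",f["pixels"])
    return f,cam(f,st)
a=np.linspace(0,2*np.pi,24,endpoint=False)
def ring(r,z): return np.c_[r*np.cos(a),r*np.sin(a),0*a+z]
JAR=np.vstack([ring(.025,0),ring(.028,.004),ring(.028,.042),ring(.012,.084)])
def bb(p): return np.r_[p.min(0),p.max(0)]
E
python3 - <<'E'
from h import *
for n in ["top","scene"]:
    f,c=grab(n)
    for t in ["jar1","cup","tape","smallbox","tin","rack","carton","saucer1"]:
        for o in viewer.outline_of(t,f):
            if o["score"]<.2: continue
            m=o["mask"]; ys,xs=np.nonzero(m); uv=(xs.mean(),ys.mean())
            z={"jar1":.035,"tin":.02,"cup":.03,"tape":.03,"smallbox":.03}.get(t,.03)
            col=f["pixels"][m].mean(0).round()
            print(n,t,round(o["score"],2),np.round(o["bbox"]),np.round(back(c,uv,z)[:2],3),col,m.sum())
E
```

```text
top jar1 0.93 [110. 249. 135. 272.] [0.257 0.373] [ 82.  69. 135.] 332
top jar1 0.92 [174. 201. 199. 227.] [0.395 0.207] [28. 39. 61.] 330
top jar1 0.91 [143. 167. 163. 190.] [0.484 0.298] [22. 32. 51.] 347
top jar1 0.89 [148. 205. 167. 225.] [0.387 0.285] [23. 33. 54.] 341
top jar1 0.83 [157. 244. 176. 265.] [0.28  0.255] [ 10.  14. 132.] 353
top jar1 0.77 [181. 105. 205. 125.] [0.662 0.201] [24. 34. 52.] 352
top jar1 0.73 [150. 131. 171. 153.] [0.584 0.285] [22. 31. 49.] 349
top jar1 0.68 [115. 155. 138. 177.] [0.513 0.376] [21. 30. 47.] 383
top jar1 0.54 [119. 192. 137. 211.] [0.426 0.369] [20. 29. 47.] 366
top cup 0.8 [174. 165. 191. 186.] [0.5   0.217] [49. 61. 76.] 353
top tape 0.88 [113. 131. 141. 156.] [0.588 0.38 ] [ 47.  85. 108.] 423
top tape 0.74 [182. 108. 204. 126.] [0.663 0.202] [25. 35. 53.] 371
top smallbox 0.91 [174. 134. 200. 157.] [0.582 0.207] [ 72. 102. 129.] 444
top smallbox 0.26 [180. 107. 204. 125.] [0.664 0.201] [24. 34. 52.] 352
top tin 0.61 [236. 124. 305. 197.] [ 0.548 -0.025] [173. 171. 167.] 3640
top tin 0.28 [334. 118. 407. 169.] [ 0.595 -0.304] [26. 5
[... 1395 characters left out ...]
. 272. 275.] [0.585 0.214] [102. 127. 151.] 390
scene tin 0.62 [198. 170. 257. 231.] [ 0.548 -0.023] [168. 172. 177.] 2767
scene tin 0.59 [164. 138. 187. 154.] [ 0.59 -0.33] [19. 27. 38.] 323
scene rack 0.71 [307. 292. 324. 313.] [0.519 0.384] [35. 44. 64.] 351
scene rack 0.65 [192. 105. 244. 153.] [ 0.441 -0.293] [102. 137. 165.] 1247
scene rack 0.64 [302. 222. 322. 244.] [0.398 0.213] [33. 41. 60.] 316
scene rack 0.4 [276. 239. 294. 262.] [0.497 0.209] [55. 62. 74.] 351
scene saucer1 0.9 [170. 146. 196. 166.] [ 0.598 -0.262] [18. 25. 36.] 349
scene saucer1 0.73 [162. 136. 187. 154.] [ 0.592 -0.321] [19. 26. 37.] 318
scene saucer1 0.69 [157. 121. 182. 141.] [ 0.583 -0.383] [21. 27. 37.] 290
```

```bash
cat >> h.py <<'E'
def to(x,y,z,yawdeg):
    st=bot.observe(); R0=Ro.from_euler('xyz',st["tool_rot"]); 
    d=R0.inv().apply(np.array([x,y,z])-st["position"])*1000
    R1=Ro.from_euler('xyz',[np.pi,0,np.radians(yawdeg)])
    r=(R0.inv()*R1).as_rotvec(degrees=True)
    print("t",d.round(1),"r",r.round(2),"clk",st["clock"])
E
python3 -c "
from h import *
to(.51,.31,.26,90)"
```

```text
t [-377.5 -162.7  -28.7] r [ 0.   -0.   70.53] clk 1.05
```

```bash
python3 -m creep '[{"tx":-190,"ty":-81,"tz":-28,"rz":35},{"tx":-190,"ty":-81,"tz":-28,"rz":35},{"tx":-190,"ty":-81,"tz":-28,"rz":35},{"tx":-377,"ty":-163,"tz":-28,"rz":70.5},{"tx":-377,"ty":-163,"tz":-28,"rz":70.5},{"tx":-377,"ty":-163,"tz":-28,"rz":70.5},{"tx":-377,"ty":-163,"tz":-28,"rz":70.5},{"tx":-377,"ty":-163,"tz":-28,"rz":70.5}]'
python3 -c "
from h import *
to(.51,.31,.26,90)"
```

```text
t [-377.5 -162.7  -28.7] r [ 0.   -0.   70.53] clk 1.05schema error: expected keys rx, ry, rz, tx, ty, tz, hand
```

```bash
python3 -m creep '[{"rx":0,"ry":0,"rz":35,"tx":-190,"ty":-81,"tz":-28,"hand":-1},{"rx":0,"ry":0,"rz":35,"tx":-190,"ty":-81,"tz":-28,"hand":-1},{"rx":0,"ry":0,"rz":35,"tx":-190,"ty":-81,"tz":-28,"hand":0},{"rx":0,"ry":0,"rz":70.5,"tx":-377,"ty":-163,"tz":-28,"hand":0},{"rx":0,"ry":0,"rz":70.5,"tx":-377,"ty":-163,"tz":-28,"hand":0},{"rx":0,"ry":0,"rz":70.5,"tx":-377,"ty":-163,"tz":-28,"hand":0},{"rx":0,"ry":0,"rz":70.5,"tx":-377,"ty":-163,"tz":-28,"hand":0},{"rx":0,"ry":0,"rz":70.5,"tx":-377,"ty":-163,"tz":-28,"hand":0}]'
python3 -c "
from h import *
to(.51,.31,.26,90)"
```

```text
clock: 1.85
position: [0.5017, 0.3167, 0.2593]
tool_rot: [3.141, -0.0, 1.596]
force: [-0.1, 1.0, -0.3]
grip_width: 0.0427
t [-6.9  8.1 -0.7] r [ 0.02 -0.03  1.44] clk 1.85
```

```bash
python3 -m creep '[{"rx":0,"ry":0,"rz":0,"tx":0,"ty":0,"tz":0,"hand":0},{"rx":0,"ry":0,"rz":0,"tx":0,"ty":0,"tz":0,"hand":0}]'
python3 - <<'E'
from h import *
to(.51,.31,.26,90)
f,c=grab("wrist","w1")
for t in ["jar1"]:
  for o in viewer.outline_of(t,f):
    if o["score"]<.2: continue
    m=o["mask"]; ys,xs=np.nonzero(m); uv=(xs.mean(),ys.mean())
    print(round(o["score"],2),np.round(o["bbox"]),np.round(back(c,uv,.045)[:2],3))
E
```

```text
clock: 2.05
position: [0.5011, 0.3174, 0.2589]
tool_rot: [3.142, 0.0, 1.6]
force: [0.4, 0.8, 0.1]
grip_width: 0.0427
t [-7.7  8.6 -1.1] r [0.   0.01 1.68] clk 2.05
0.9 [  6.  80.  89. 128.] [0.264 0.38 ]
0.85 [144. 163. 194. 207.] [0.393 0.294]
0.84 [172.  89. 226. 138.] [0.431 0.375]
0.8 [224. 150. 270. 200.] [0.487 0.307]
0.77 [303. 159. 351. 210.] [0.583 0.296]
0.65 [ 48. 180. 118. 226.] [0.287 0.266]
0.61 [355. 221. 407. 275.] [0.658 0.215]
0.58 [155. 214. 198. 268.] [0.396 0.223]
0.57 [251.  86. 297. 134.] [0.515 0.383]
```

View pics/w1.png

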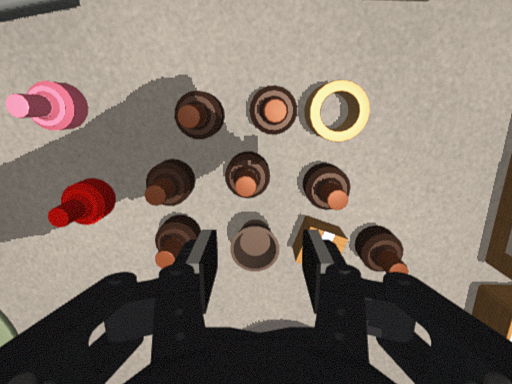

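```bash
cat >> h.py <<'E'
def fit(dets, model, z0, x0):
    # dets: list of (cam,bbox)
    def r(p):
        P=model+np.array([p[0],p[1],z0])
        return np.concatenate([(bb(proj(c,P))-b-np.array([0,0,1,1]))*(1.) for c,b in dets])
    s=least_squares(r,x0,loss='soft_l1')
    return s.x,r(s.x)
def alljars(names=("top","scene","wrist"),score=.3):
    C={};D=[]
    for n in names:
        f,c=grab(n); C[n]=c
        for o in viewer.outline_of("jar1",f):
            if o["score"]<score: continue
            m=o["mask"]; ys,xs=np.nonzero(m)
            if m.sum()<100: continue
            col=f["pixels"][m].mean(0)
            if xs.min()<3 or ys.min()<3 or xs.max()>508 or ys.max()>380: continue
            # refine: own hull box from mask
            b=np.array([xs.min(),ys.min(),xs.max(),ys.max()],float)
            D.append((n,b,back(c,(xs.mean(),ys.mean()),.037)[:2],col[2]/max(col[1],1),c))
    out=[]
    used=set()
    for i,d in enumerate(D):
        if i in used: continue
        g=[j for j in range(len(D)) if j not in used and np.hypot(*(D[j][2]-d[2]))<.03]
        used|=set(g)
        x,_=fit([(D[j][4],D[j][1]) for j in g],JAR,0,np.mean([D[j][2] for j in g],0))
        each=[]
        for j in g:
            e,r=fit([(D[j][4],D[j][1])],JAR,0,x); each.append((D[j][0],e.round(4).tolist(),r.round(1).tolist()))
        out.append((x,np.mean([D[j][3] for j in g]),each))
    return out
E
python3 - <<'E'
from h import *
for x,cr,e in alljars():
    print(x.round(4),round(cr,2))
    for k in e: print("    ",k)
E
```

```text
[0.2571 0.3785] 1.78
     ('top', [0.2552, 0.377], [0.1, -0.3, -0.1, 0.3])
     ('scene', [0.2588, 0.3806], [-0.5, -0.5, 0.5, 0.5])
     ('wrist', [0.2573, 0.3786], [-0.3, -0.9, 0.4, 1.2])
[0.2806 0.2604] 7.76
     ('top', [0.2781, 0.2567], [-0.7, -0.7, 0.7, 0.6])
     ('scene', [0.281, 0.2618], [-0.8, -0.6, 0.7, 0.5])
     ('wrist', [0.281, 0.2608], [0.1, -0.4, -0.2, 0.3])
[0.3889 0.2896] 1.5
     ('top', [0.3873, 0.2847], [-0.2, -0.3, 0.2, 0.3])
     ('scene', [0.3896, 0.2908], [-0.3, -0.5, 0.3, 0.5])
     ('wrist', [0.3896, 0.2904], [-1.0, -0.8, 1.2, 0.9])
[0.6664 0.2053] 1.49
     ('top', [0.6637, 0.201], [-0.4, -0.9, 0.5, 0.9])
     ('scene', [0.6678, 0.207], [0.1, -0.5, -0.1, 0.5])
     ('wrist', [0.6651, 0.2146], [-0.7, -7.1, 0.5, 2.1])
[0.4879 0.3025] 1.51
     ('top', [0.4842, 0.2984], [-0.7, -0.2, 0.7, 0.2])
     ('scene', [0.4874, 0.3045], [-1.3, -1.0, 1.2, 1.0])
     ('wrist', [0.4884, 0.3035], [0.3, -1.3, -0.3, 1.2])
[0.3942 0.2121] 1.56
     ('top', [0.3927, 0.2091], [-0.8, 0.2, 0.8, -0.2])
     ('wrist', [0.3965, 0.2136], [-1.6, -1.4, 2.4, 1.2])
[0.4284 0.3738] 1.53
     ('top', [0.4251, 0.3706], [-1.5, -0.4, 1.7, 0.4])
     ('scene', [0.4287, 0.3751], [-0.8, -0.5, 0.7, 0.4])
     ('wrist', [0.4294, 0.3737], [-1.0, -1.0, 1.3, 1.3])
[0.5866 0.2906] 1.45
     ('scene', [0.5885, 0.2918], [-0.6, -0.5, 0.6, 0.4])
     ('wrist', [0.5859, 0.2902], [-1.0, -0.8, 0.9, 0.9])
[0.5155 0.3824] 1.41
     ('scene', [0.5151, 0.3841], [-0.2, -1.0, 0.2, 0.9])
     ('wrist', [0.5157, 0.3821], [-0.5, -0.4, 0.5, 0.4])
```

```bash
python3 -m creep '[{"rx":0,"ry":0,"rz":1.7,"tx":-397,"ty":49,"tz":0,"hand":0},{"rx":0,"ry":0,"rz":1.7,"tx":-397,"ty":49,"tz":0,"hand":0},{"rx":0,"ry":0,"rz":1.7,"tx":-397,"ty":49,"tz":0,"hand":0},{"rx":0,"ry":0,"rz":1.7,"tx":-397,"ty":49,"tz":0,"hand":0},{"rx":0,"ry":0,"rz":1.7,"tx":-397,"ty":49,"tz":0,"hand":0},{"rx":0,"ry":0,"rz":1.7,"tx":-397,"ty":49,"tz":0,"hand":0},{"rx":0,"ry":0,"rz":1.7,"tx":-397,"ty":49,"tz":0,"hand":0},{"rx":0,"ry":0,"rz":1.7,"tx":-397,"ty":49,"tz":0,"hand":0}]'
python3 -m creep '[{"rx":0,"ry":0,"rz":0,"tx":0,"ty":0,"tz":0,"hand":0},{"rx":0,"ry":0,"rz":0,"tx":0,"ty":0,"tz":0,"hand":0}]'
python3 - <<'E'
from h import *
to(.55,-.08,.26,90)
TIN=np.vstack([ring(.0945,0),ring(.0945,.042)])
a=None
for n in ["wrist","top","scene"]:
    f,c=grab(n,"tin_"+n)
    for o in viewer.outline_of("tin",f)[:2]:
        ys,xs=np.nonzero(o["mask"]); b=np.array([xs.min(),ys.min(),xs.max(),ys.max()],float)
        x,r=fit([(c,b)],TIN,0,[.548,-.025])
        print(n,o["score"],b,x.round(4),r.round(1))
E
```

```text
clock: 3.25
position: [0.5618, -0.0787, 0.2592]
tool_rot: [3.141, -0.0, 1.573]
force: [0.9, -0.0, -0.5]
grip_width: 0.0425
clock: 3.45
position: [0.5617, -0.078, 0.2588]
tool_rot: [-3.141, 0.0, 1.57]
force: [-0.2, 0.4, -0.9]
grip_width: 0.0429
t [ -2.  -11.7  -1.2] r [-0.01  0.   -0.04] clk 3.45
wrist 0.6 [128. 259. 210. 354.] [ 0.4672 -0.316 ] [-3.2 -1.1 48.6 31.8]
top 0.83 [236. 126. 262. 180.] [0.5628 0.0682] [-34.   -8.4   7.    5.3]
scene 0.83 [200. 173. 259. 230.] [ 0.5482 -0.022 ] [-0.1  0.1  0.1 -0.1]
```

View pics/tin_wrist.png

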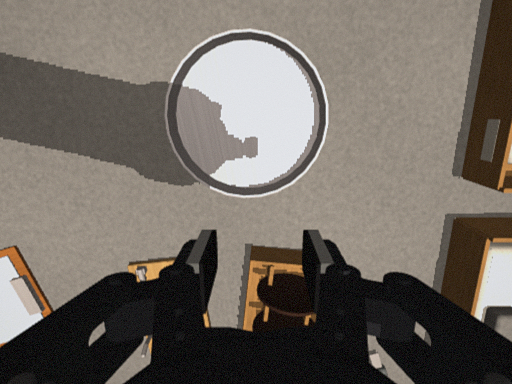

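```bash
cat >> h.py <<'E'
def tinfit(img,c,x0):
    from scipy.optimize import minimize
    g=cv2.GaussianBlur(cv2.cvtColor(img,cv2.COLOR_BGR2GRAY),(0,0),.8).astype(np.float32)
    th=np.linspace(0,2*np.pi,180,endpoint=False)
    def s(p,r):
        P=np.c_[p[0]+r*np.cos(th),p[1]+r*np.sin(th),0*th+.042]
        q=proj(c,P).astype(np.float32)
        return cv2.remap(g,q[:,0].reshape(1,-1),q[:,1].reshape(1,-1),cv2.INTER_LINEAR).mean()
    f=lambda p:-(s(p,.0927)-.5*s(p,.0895)-.5*s(p,.097))
    best=min((minimize(f,[x0[0]+i*.003,x0[1]+j*.003],method='Nelder-Mead',options=dict(xatol=1e-4,initial_simplex=None)) for i in (-2,-1,0,1,2) for j in (-2,-1,0,1,2)),key=lambda o:o.fun)
    return best.x,best.fun
E
python3 - <<'E'
from h import *
f,c=grab("wrist")
x,v=tinfit(f["pixels"],c,[.548,-.022]); print(x,v)
im=f["pixels"].copy()
for r in(.0945,.091):
    q=proj(c,ring(r,.042)+[x[0],x[1],0])
    cv2.polylines(im,[np.round(q*8).astype(int).reshape(-1,1,2)],True,(0,0,255),1,cv2.LINE_AA,3)
q=proj(c,ring(.091,.004)+[x[0],x[1],0])
cv2.polylines(im,[np.round(q*8).astype(int).reshape(-1,1,2)],True,(0,255,0),1,cv2.LINE_AA,3)
cv2.imwrite("pics/tf.png",cv2.resize(im[10:210,150:350],None,fx=3,fy=3))
E
```

```text
[ 0.54656251 -0.0236622 ] -78.37914276123047
```

View pics/tf.png

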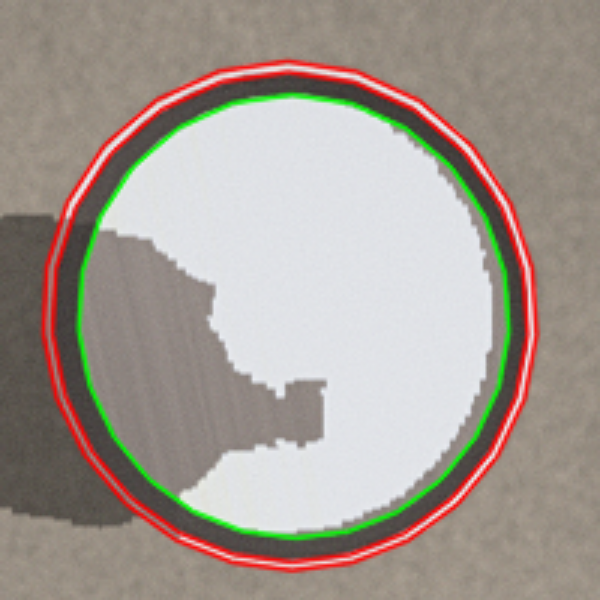

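```bash
python3 -m creep '[{"rx":0,"ry":0,"rz":0,"tx":331,"ty":-73,"tz":0,"hand":0},{"rx":0,"ry":0,"rz":0,"tx":331,"ty":-73,"tz":0,"hand":0},{"rx":0,"ry":0,"rz":0,"tx":331,"ty":-73,"tz":0,"hand":0},{"rx":0,"ry":0,"rz":0,"tx":331,"ty":-73,"tz":0,"hand":0},{"rx":0,"ry":0,"rz":0,"tx":331,"ty":-73,"tz":0,"hand":0},{"rx":0,"ry":0,"rz":0,"tx":331,"ty":-73,"tz":0,"hand":0},{"rx":0,"ry":0,"rz":0,"tx":331,"ty":-73,"tz":0,"hand":0},{"rx":0,"ry":0,"rz":0,"tx":331,"ty":-73,"tz":0,"hand":0}]'
python3 -m creep '[{"rx":0,"ry":0,"rz":0,"tx":0,"ty":0,"tz":0,"hand":0},{"rx":0,"ry":0,"rz":0,"tx":0,"ty":0,"tz":0,"hand":0}]'
python3 - <<'E'
from h import *
for x,cr,e in alljars(("scene","wrist")):
    print(x.round(4),round(cr,2))
    for k in e: print("    ",k)
to(.4884,.3035,.056,90)
E
```

```text
clock: 4.6
position: [0.4861, 0.26, 0.2586]
tool_rot: [-3.141, -0.002, 1.58]
force: [1.0, -1.1, -1.4]
grip_width: 0.0423
clock: 4.8
position: [0.4885, 0.2531, 0.259]
tool_rot: [3.141, 0.0, 1.571]
force: [0.7, -0.6, 1.2]
grip_width: 0.0429
[0.2574 0.3786] 1.74
     ('scene', [0.2588, 0.3806], [-0.5, -0.5, 0.5, 0.5])
     ('wrist', [0.2572, 0.3782], [-0.5, -0.7, 0.6, 1.1])
[0.3887 0.2895] 1.4
     ('scene', [0.3887, 0.2895], [-0.3, -0.0, 0.3, 0.0])
[0.3974 0.2126] 1.51
     ('scene', [0.397, 0.2128], [-0.3, -0.6, 0.3, 0.5])
     ('wrist', [0.3978, 0.2126], [-1.3, -0.4, 1.8, 0.4])
[0.4877 0.3029] 1.41
     ('scene', [0.4873, 0.3046], [-0.3, 0.0, 0.3, -0.0])
     ('wrist', [0.4878, 0.3026], [-0.8, -0.4, 0.8, 0.4])
[0.2812 0.2611] 7.21
     ('scene', [0.282, 0.2631], [-0.8, -1.1, 0.7, 1.0])
     ('wrist', [0.2811, 0.2606], [-0.8, -1.1, 1.1, 1.2])
[0.6661 0.2051] 1.45
     ('scene', [0.6678, 0.207], [0.1, -0.5, -0.1, 0.5])
     ('wrist', [0.6659, 0.2048], [0.3, -0.8, -0.3, 0.6])
[0.5153 0.3814] 1.41
     ('scene', [0.5176, 0.3827], [-0.2, 0.0, 0.2, -0.0])
     ('wrist', [0.515, 0.381], [-0.3, -0.9, 0.3, 1.5])
[0.429  0.3727] 1.48
     ('scene', [0.4291, 0.3731], [-1.3, -1.0, 1.2, 0.9])
     ('wrist', [0.429, 0.3726], [-0.1, -1.0, 0.1, 1.8])
[0.5865 0.2909] 1.41
     ('scene', [0.5873, 0.2926], [-0.1, -0.4, 0.1, 0.4])
     ('wrist', [0.5861, 0.2906], [-1.6, -0.5, 1.2, 0.5])
t [ 50.4  -0.3 203.1] r [ 0.01 -0.   -0.  ] clk 5.0
```

```bash
python3 - <<'E'
import cv2
im=cv2.imread("pics/w1.png")[70:290,0:430]
cv2.imwrite("pics/w1c.png",cv2.resize(im,None,fx=1.8,fy=1.8,interpolation=cv2.INTER_CUBIC))
E
```

```text
(no output)
```

View pics/w1c.png

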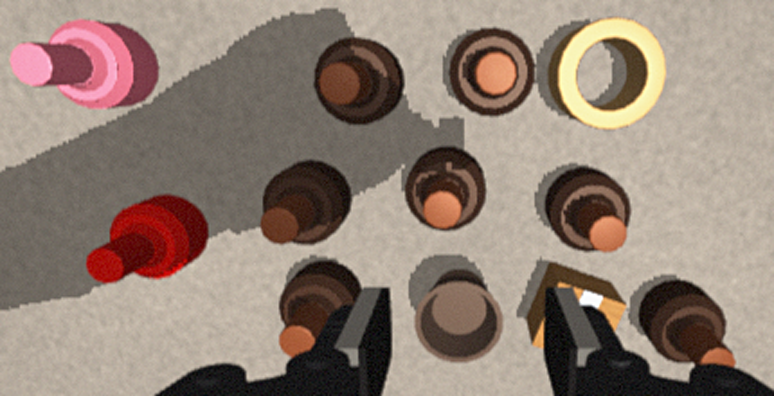

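```bash
python3 -m creep '[{"rx":0,"ry":0,"rz":0,"tx":50,"ty":0,"tz":50,"hand":0},{"rx":0,"ry":0,"rz":0,"tx":50,"ty":0,"tz":100,"hand":0},{"rx":0,"ry":0,"rz":0,"tx":50,"ty":0,"tz":140,"hand":0},{"rx":0,"ry":0,"rz":0,"tx":50,"ty":0,"tz":175,"hand":0},{"rx":0,"ry":0,"rz":0,"tx":50,"ty":0,"tz":195,"hand":0},{"rx":0,"ry":0,"rz":0,"tx":50,"ty":0,"tz":203,"hand":0},{"rx":0,"ry":0,"rz":0,"tx":50,"ty":0,"tz":203,"hand":0},{"rx":0,"ry":0,"rz":0,"tx":50,"ty":0,"tz":203,"hand":0}]' 40
python3 -c "
from h import *
to(.4878,.3027,.056,90)"
```

```text
clock: 5.8
position: [0.489, 0.304, 0.0571]
tool_rot: [3.14, -0.001, 1.572]
force: [0.5, 0.1, 0.5]
grip_width: 0.0428
t [-1.3 -1.2  1.1] r [ 0.07 -0.05  0.05] clk 5.8
```

```bash
python3 -m creep '[{"rx":0,"ry":0,"rz":0,"tx":-1,"ty":-1,"tz":0,"hand":0},{"rx":0,"ry":0,"rz":0,"tx":-1,"ty":-1,"tz":0,"hand":1},{"rx":0,"ry":0,"rz":0,"tx":-1,"ty":-1,"tz":0,"hand":1},{"rx":0,"ry":0,"rz":0,"tx":-1,"ty":-1,"tz":0,"hand":1},{"rx":0,"ry":0,"rz":0,"tx":-1,"ty":-1,"tz":0,"hand":1},{"rx":0,"ry":0,"rz":0,"tx":-1,"ty":-1,"tz":0,"hand":1}]' 40
python3 -c "
from h import *
st=bot.observe();print(st['position'],st['grip_width'],st['force'])
f,c=grab('wrist','g1')"
```

```text
clock: 6.4
position: [0.4876, 0.3032, 0.0568]
tool_rot: [3.141, -0.001, 1.572]
force: [-1.7, -1.0, 9.9]
grip_width: 0.0228
[0.48756402 0.30317422 0.05680191] 0.022779773116171152 [-1.72061565 -0.99708069  9.90770971]
```

View pics/g1.png

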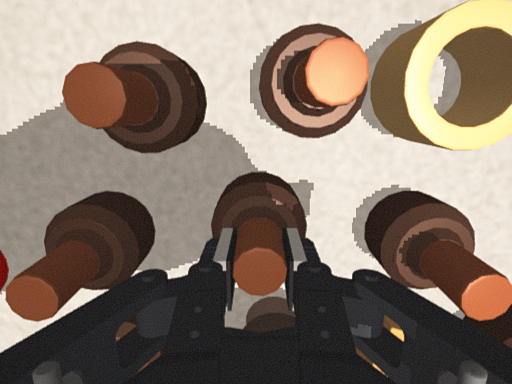

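```bash
python3 -m creep '[{"rx":0,"ry":0,"rz":0,"tx":0,"ty":0,"tz":-15,"hand":1},{"rx":0,"ry":0,"rz":0,"tx":0,"ty":0,"tz":-40,"hand":1},{"rx":0,"ry":0,"rz":0,"tx":0,"ty":0,"tz":-70,"hand":1},{"rx":0,"ry":0,"rz":0,"tx":0,"ty":0,"tz":-100,"hand":1},{"rx":0,"ry":0,"rz":0,"tx":-15,"ty":3,"tz":-113,"hand":1},{"rx":0,"ry":0,"rz":0,"tx":-40,"ty":8,"tz":-113,"hand":1},{"rx":0,"ry":0,"rz":0,"tx":-70,"ty":13,"tz":-113,"hand":1},{"rx":0,"ry":0,"rz":0,"tx":-105,"ty":20,"tz":-113,"hand":1}]' 60
python3 -m creep '[{"rx":0,"ry":0,"rz":0,"tx":-35,"ty":6,"tz":0,"hand":1},{"rx":0,"ry":0,"rz":0,"tx":-70,"ty":12,"tz":0,"hand":1},{"rx":0,"ry":0,"rz":0,"tx":-105,"ty":19,"tz":0,"hand":1},{"rx":0,"ry":0,"rz":0,"tx":-140,"ty":26,"tz":0,"hand":1},{"rx":0,"ry":0,"rz":0,"tx":-175,"ty":33,"tz":0,"hand":1},{"rx":0,"ry":0,"rz":0,"tx":-200,"ty":37,"tz":0,"hand":1},{"rx":0,"ry":0,"rz":0,"tx":-215,"ty":39,"tz":0,"hand":1},{"rx":0,"ry":0,"rz":0,"tx":-222,"ty":39,"tz":0,"hand":1}]'
python3 -m creep '[{"rx":0,"ry":0,"rz":0,"tx":0,"ty":0,"tz":0,"hand":1},{"rx":0,"ry":0,"rz":0,"tx":0,"ty":0,"tz":0,"hand":1}]'
python3 -c "
from h import *
to(.5466,-.0232,.0608,90)
print(bot.observe()['force'],bot.observe()['grip_width'])
f,c=grab('wrist','g2')"
```

```text
clock: 7.25
position: [0.5072, 0.1965, 0.1693]
tool_rot: [3.142, -0.0, 1.573]
force: [0.5, -0.6, -1.8]
grip_width: 0.0222
clock: 8.05
position: [0.5465, -0.0257, 0.1691]
tool_rot: [-3.142, 0.0, 1.57]
force: [-0.1, 0.2, -1.8]
grip_width: 0.0219
clock: 8.25
position: [0.5465, -0.0228, 0.1689]
tool_rot: [-3.141, -0.001, 1.573]
force: [-0.1, 0.8, -1.7]
grip_width: 0.0226
t [-4.000e-01  1.000e-01  1.081e+02] r [-0.01 -0.03  0.14] clk 8.25
[-0.14673603  0.83572149 -1.68370115] 0.02256342267710567
```

View pics/g2.png

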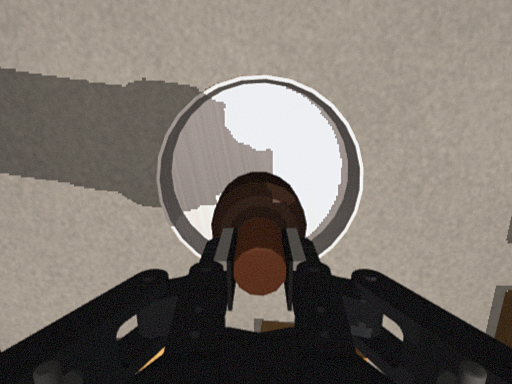

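```bash
python3 -m creep '[{"rx":0,"ry":0,"rz":0,"tx":0,"ty":0,"tz":20,"hand":1},{"rx":0,"ry":0,"rz":0,"tx":0,"ty":0,"tz":50,"hand":1},{"rx":0,"ry":0,"rz":0,"tx":0,"ty":0,"tz":75,"hand":1},{"rx":0,"ry":0,"rz":0,"tx":0,"ty":0,"tz":92,"hand":1},{"rx":0,"ry":0,"rz":0,"tx":0,"ty":0,"tz":102,"hand":1},{"rx":0,"ry":0,"rz":0,"tx":0,"ty":0,"tz":105,"hand":1},{"rx":0,"ry":0,"rz":0,"tx":0,"ty":0,"tz":107,"hand":1},{"rx":0,"ry":0,"rz":0,"tx":0,"ty":0,"tz":107,"hand":1}]'
python3 -m creep '[{"rx":0,"ry":0,"rz":0,"tx":0,"ty":0,"tz":0.5,"hand":1},{"rx":0,"ry":0,"rz":0,"tx":0,"ty":0,"tz":1,"hand":1},{"rx":0,"ry":0,"rz":0,"tx":0,"ty":0,"tz":1,"hand":1}]'
```

```text
clock: 9.1
position: [0.5471, -0.0239, 0.0625]
tool_rot: [3.141, -0.0, 1.572]
force: [-0.1, -0.1, -2.1]
grip_width: 0.022
clock: 9.4
position: [0.5469, -0.024, 0.0612]
tool_rot: [3.141, -0.0, 1.572]
force: [-0.6, -0.2, -1.1]
grip_width: 0.0218
```

```bash
python3 -m creep '[{"rx":0,"ry":0,"rz":0,"tx":0,"ty":0,"tz":0.5,"hand":1},{"rx":0,"ry":0,"rz":0,"tx":0,"ty":0,"tz":0.5,"hand":1}]'
python3 -m creep '[{"rx":0,"ry":0,"rz":0,"tx":0,"ty":0,"tz":0.3,"hand":1},{"rx":0,"ry":0,"rz":0,"tx":0,"ty":0,"tz":0.3,"hand":1}]'
```

```text
clock: 9.6
position: [0.5468, -0.0241, 0.0609]
tool_rot: [3.141, -0.0, 1.572]
force: [-2.4, 0.6, 7.6]
grip_width: 0.0223
clock: 9.8
position: [0.5468, -0.0241, 0.0609]
tool_rot: [3.141, -0.0, 1.572]
force: [-5.5, -0.2, 13.6]
grip_width: 0.0222
```

```bash
python3 -m creep '[{"rx":0,"ry":0,"rz":0,"tx":0,"ty":0,"tz":0,"hand":0.5},{"rx":0,"ry":0,"rz":0,"tx":0,"ty":0,"tz":0,"hand":0.1},{"rx":0,"ry":0,"rz":0,"tx":0,"ty":0,"tz":0,"hand":0.1},{"rx":0,"ry":0,"rz":0,"tx":0,"ty":0,"tz":0,"hand":0.1},{"rx":0,"ry":0,"rz":0,"tx":0,"ty":0,"tz":-20,"hand":0.1},{"rx":0,"ry":0,"rz":0,"tx":0,"ty":0,"tz":-60,"hand":0},{"rx":0,"ry":0,"rz":0,"tx":-20,"ty":0,"tz":-110,"hand":0},{"rx":0,"ry":0,"rz":0,"tx":-60,"ty":0,"tz":-150,"hand":0}]'
python3 -m creep '[{"rx":0,"ry":0,"rz":0,"tx":0,"ty":0,"tz":0,"hand":0},{"rx":0,"ry":0,"rz":0,"tx":0,"ty":0,"tz":0,"hand":0}]'
cat >> h.py <<'E'
def jarw(name=None):
    f,c=grab("wrist",name); out=[]
    for o in viewer.outline_of("jar1",f):
        if o["score"]<.25 or o["mask"].sum()<150: continue
        ys,xs=np.nonzero(o["mask"]); b=np.array([xs.min(),ys.min(),xs.max(),ys.max()],float)
        p0=back(c,(xs.mean(),ys.mean()),.037)[:2]
        z=.004 if p0[1]<.1 else 0
        x,r=fit([(c,b)],JAR,z,p0); out.append((x,np.abs(r).max(),o["score"],b))
    return f,c,out
E
python3 - <<'E'
from h import *
f,c,o=jarw("p1")
for k in o: print(k[0].round(4),k[1].round(1),round(k[2],2),k[3])
print(tinfit(f["pixels"],c,[.5466,-.0237]))
to(.3965,.2131,.17,90)
E
```

```text
clock: 10.6
position: [0.5472, -0.0757, 0.2051]
tool_rot: [3.141, -0.001, 1.576]
force: [0.5, -0.7, -0.4]
grip_width: 0.0426
clock: 10.8
position: [0.547, -0.0776, 0.2034]
tool_rot: [3.14, -0.0, 1.571]
force: [0.1, 0.8, -0.9]
grip_width: 0.0427
[ 0.5469 -0.0249] 1.1 0.92 [231.  93. 286. 150.]
(array([ 0.5465638 , -0.02359681]), np.float64(-86.89344024658203))
t [ 289.7 -149.2   32.3] r [-0.08 -0.02  0.12] clk 10.9
```

View pics/p1.png

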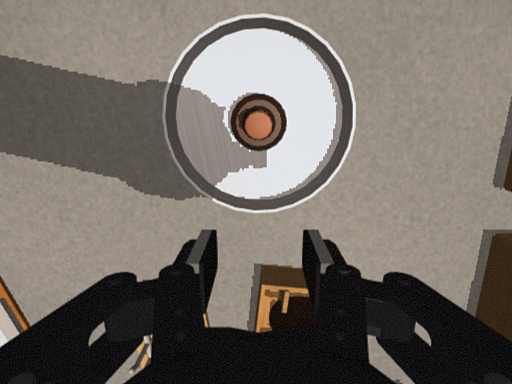

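```bash
python3 -m creep '[{"rx":0,"ry":0,"rz":0,"tx":240,"ty":-150,"tz":-30,"hand":0},{"rx":0,"ry":0,"rz":0,"tx":240,"ty":-150,"tz":-30,"hand":0},{"rx":0,"ry":0,"rz":0,"tx":240,"ty":-150,"tz":-30,"hand":0},{"rx":0,"ry":0,"rz":0,"tx":240,"ty":-150,"tz":-30,"hand":0},{"rx":0,"ry":0,"rz":0,"tx":240,"ty":-150,"tz":-30,"hand":0},{"rx":0,"ry":0,"rz":0,"tx":240,"ty":-150,"tz":-30,"hand":0},{"rx":0,"ry":0,"rz":0,"tx":240,"ty":-150,"tz":-30,"hand":0},{"rx":0,"ry":0,"rz":0,"tx":240,"ty":-150,"tz":-30,"hand":0}]'
python3 -m creep '[{"rx":0,"ry":0,"rz":0,"tx":0,"ty":0,"tz":0,"hand":0},{"rx":0,"ry":0,"rz":0,"tx":0,"ty":0,"tz":0,"hand":0}]'
python3 - <<'E'
from h import *
f,c,o=jarw("p2")
for k in o: print(k[0].round(4),k[1].round(1),round(k[2],2),k[3])
to(.3975,.2126,.0565,90)
E
```

```text
clock: 11.7
position: [0.3958, 0.1635, 0.2322]
tool_rot: [-3.141, 0.001, 1.575]
force: [0.4, -0.1, 0.7]
grip_width: 0.0427
clock: 11.9
position: [0.3967, 0.1619, 0.2324]
tool_rot: [-3.141, 0.001, 1.571]
force: [-0.4, -0.4, -1.1]
grip_width: 0.0425
[0.2808 0.26  ] 1.7 0.91 [117.  47. 180. 102.]
[0.5867 0.2884] 1.7 0.69 [405.  15. 491.  76.]
[0.3893 0.2877] 1.5 0.65 [225.  16. 278.  77.]
[0.3952 0.2124] 1.6 0.59 [233.  97. 282. 147.]
[0.623 0.205] 37.4 0.57 [463. 104. 511. 154.]
t [ 50.7   0.8 176. ] r [-0.02  0.03 -0.01] clk 12.0
```

View pics/p2.png

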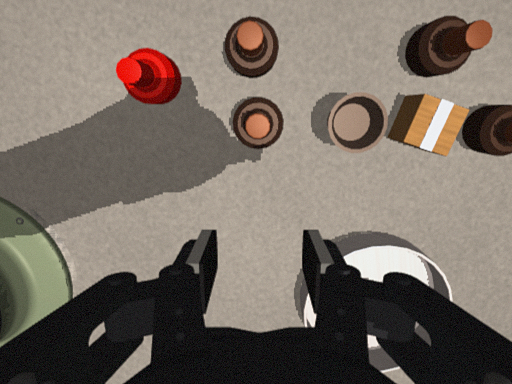

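```bash
python3 -m creep '[{"rx":0,"ry":0,"rz":0,"tx":40,"ty":0,"tz":45,"hand":0},{"rx":0,"ry":0,"rz":0,"tx":50.5,"ty":0,"tz":90,"hand":0},{"rx":0,"ry":0,"rz":0,"tx":50.5,"ty":0,"tz":125,"hand":0},{"rx":0,"ry":0,"rz":0,"tx":50.5,"ty":0,"tz":155,"hand":0},{"rx":0,"ry":0,"rz":0,"tx":50.5,"ty":0,"tz":170,"hand":0},{"rx":0,"ry":0,"rz":0,"tx":50.5,"ty":0,"tz":175.5,"hand":0},{"rx":0,"ry":0,"rz":0,"tx":50.5,"ty":0,"tz":175.5,"hand":0},{"rx":0,"ry":0,"rz":0,"tx":50.5,"ty":0,"tz":175.5,"hand":0}]' 40
python3 -m creep '[{"rx":0,"ry":0,"rz":0,"tx":0,"ty":0,"tz":0,"hand":1},{"rx":0,"ry":0,"rz":0,"tx":0,"ty":0,"tz":0,"hand":1},{"rx":0,"ry":0,"rz":0,"tx":0,"ty":0,"tz":0,"hand":1},{"rx":0,"ry":0,"rz":0,"tx":0,"ty":0,"tz":0,"hand":1},{"rx":0,"ry":0,"rz":0,"tx":0,"ty":0,"tz":0,"hand":1}]' 60
python3 -m creep '[{"rx":0,"ry":0,"rz":0,"tx":0,"ty":0,"tz":-15,"hand":1},{"rx":0,"ry":0,"rz":0,"tx":0,"ty":0,"tz":-40,"hand":1},{"rx":0,"ry":0,"rz":0,"tx":0,"ty":0,"tz":-70,"hand":1},{"rx":0,"ry":0,"rz":0,"tx":0,"ty":0,"tz":-95,"hand":1},{"rx":0,"ry":0,"rz":0,"tx":0,"ty":0,"tz":-110,"hand":1},{"rx":0,"ry":0,"rz":0,"tx":0,"ty":0,"tz":-113,"hand":1},{"rx":0,"ry":0,"rz":0,"tx":0,"ty":0,"tz":-113,"hand":1}]'
python3 -c "
from h import *
to(.6061,-.0237,.17,90)
f,c=grab('wrist','g3')"
```

```text
clock: 12.8
position: [0.3969, 0.2133, 0.058]
tool_rot: [3.141, -0.001, 1.572]
force: [-0.1, 0.3, -0.1]
grip_width: 0.0427
clock: 13.3
position: [0.3969, 0.2136, 0.0581]
tool_rot: [3.14, -0.001, 1.572]
force: [-0.8, -0.1, 10.8]
grip_width: 0.0223
clock: 14.0
position: [0.3964, 0.2134, 0.1704]
tool_rot: [3.141, -0.001, 1.572]
force: [-0.0, 0.2, -0.8]
grip_width: 0.0222
t [-237.4  209.3    0.4] r [ 0.03 -0.04  0.09] clk 14.0
```

View pics/g3.png

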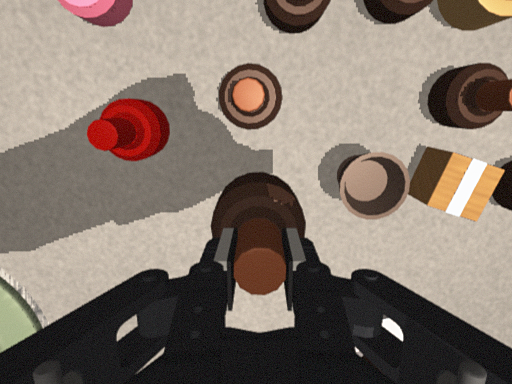

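```bash
python3 -m creep '[{"rx":0,"ry":0,"rz":0,"tx":-15,"ty":13,"tz":0,"hand":1},{"rx":0,"ry":0,"rz":0,"tx":-40,"ty":35,"tz":0,"hand":1},{"rx":0,"ry":0,"rz":0,"tx":-68,"ty":60,"tz":0,"hand":1},{"rx":0,"ry":0,"rz":0,"tx":-96,"ty":85,"tz":0,"hand":1},{"rx":0,"ry":0,"rz":0,"tx":-124,"ty":110,"tz":0,"hand":1},{"rx":0,"ry":0,"rz":0,"tx":-152,"ty":135,"tz":0,"hand":1},{"rx":0,"ry":0,"rz":0,"tx":-180,"ty":160,"tz":0,"hand":1},{"rx":0,"ry":0,"rz":0,"tx":-205,"ty":182,"tz":0,"hand":1}]'
python3 -m creep '[{"rx":0,"ry":0,"rz":0,"tx":-20,"ty":17,"tz":0,"hand":1},{"rx":0,"ry":0,"rz":0,"tx":-29,"ty":25,"tz":0,"hand":1},{"rx":0,"ry":0,"rz":0,"tx":-31.5,"ty":27.5,"tz":0,"hand":1},{"rx":0,"ry":0,"rz":0,"tx":-31.5,"ty":27.5,"tz":0,"hand":1},{"rx":0,"ry":0,"rz":0,"tx":-31.5,"ty":27.5,"tz":0,"hand":1}]'
python3 -c "
from h import *
to(.6061,-.0228,.062,90)"
```

```text
clock: 14.85
position: [0.5792, 0.0067, 0.1688]
tool_rot: [-3.14, 0.0, 1.572]
force: [0.3, 1.6, -0.7]
grip_width: 0.0223
clock: 15.35
position: [0.6056, -0.0218, 0.17]
tool_rot: [-3.141, -0.0, 1.573]
force: [-0.4, -0.0, -1.2]
grip_width: 0.0224
t [ -1.1   0.6 108. ] r [-0.04 -0.03  0.15] clk 15.35
```

```bash
python3 -m creep '[{"rx":0,"ry":0,"rz":0,"tx":-1,"ty":0.6,"tz":25,"hand":1},{"rx":0,"ry":0,"rz":0,"tx":-1,"ty":0.6,"tz":55,"hand":1},{"rx":0,"ry":0,"rz":0,"tx":-1,"ty":0.6,"tz":75,"hand":1},{"rx":0,"ry":0,"rz":0,"tx":-1,"ty":0.6,"tz":90,"hand":1},{"rx":0,"ry":0,"rz":0,"tx":-1,"ty":0.6,"tz":100,"hand":1},{"rx":0,"ry":0,"rz":0,"tx":-1,"ty":0.6,"tz":105,"hand":1},{"rx":0,"ry":0,"rz":0,"tx":-1,"ty":0.6,"tz":106.5,"hand":1},{"rx":0,"ry":0,"rz":0,"tx":-1,"ty":0.6,"tz":106.5,"hand":1}]'
python3 -m creep '[{"rx":0,"ry":0,"rz":0,"tx":0,"ty":0,"tz":0.7,"hand":1},{"rx":0,"ry":0,"rz":0,"tx":0,"ty":0,"tz":0.7,"hand":1}]'
```

```text
clock: 16.15
position: [0.6071, -0.024, 0.0643]
tool_rot: [3.141, -0.0, 1.572]
force: [0.1, -0.6, -1.4]
grip_width: 0.0223
clock: 16.35
position: [0.6071, -0.024, 0.0635]
tool_rot: [3.141, -0.0, 1.572]
force: [-1.3, -0.4, -1.2]
grip_width: 0.0222
```

```bash
python3 -m creep '[{"rx":0,"ry":0,"rz":0,"tx":0,"ty":0,"tz":0.7,"hand":1},{"rx":0,"ry":0,"rz":0,"tx":0,"ty":0,"tz":0.7,"hand":1}]'
python3 -m creep '[{"rx":0,"ry":0,"rz":0,"tx":0,"ty":0,"tz":0.6,"hand":1},{"rx":0,"ry":0,"rz":0,"tx":0,"ty":0,"tz":0.6,"hand":1}]'
```

```text
clock: 16.55
position: [0.6069, -0.024, 0.0625]
tool_rot: [3.141, -0.0, 1.572]
force: [0.8, 0.9, -0.8]
grip_width: 0.0222
clock: 16.75
position: [0.6069, -0.0241, 0.0622]
tool_rot: [3.141, -0.0, 1.572]
force: [-3.1, -0.4, 7.3]
grip_width: 0.0222
```

Contact; release and look.

```bash
python3 -m creep '[{"rx":0,"ry":0,"rz":0,"tx":0,"ty":0,"tz":0,"hand":0.5},{"rx":0,"ry":0,"rz":0,"tx":0,"ty":0,"tz":0,"hand":0.1},{"rx":0,"ry":0,"rz":0,"tx":0,"ty":0,"tz":0,"hand":0.1},{"rx":0,"ry":0,"rz":0,"tx":0,"ty":0,"tz":0,"hand":0.1},{"rx":0,"ry":0,"rz":0,"tx":0,"ty":0,"tz":-20,"hand":0.1},{"rx":0,"ry":0,"rz":0,"tx":0,"ty":0,"tz":-60,"hand":0},{"rx":0,"ry":0,"rz":0,"tx":-20,"ty":-10,"tz":-110,"hand":0},{"rx":0,"ry":0,"rz":0,"tx":-60,"ty":-30,"tz":-150,"hand":0}]'
python3 -m creep '[{"rx":0,"ry":0,"rz":0,"tx":0,"ty":0,"tz":0,"hand":0},{"rx":0,"ry":0,"rz":0,"tx":0,"ty":0,"tz":0,"hand":0}]'
python3 - <<'E'
from h import *
f,c,o=jarw("p3")
for k in o: print(k[0].round(4),k[1].round(1),round(k[2],2),k[3])
print(tinfit(f["pixels"],c,[.5466,-.0237]))
to(.39,.24,.23,90)
E
```

```text
clock: 17.55
position: [0.5823, -0.0733, 0.2041]
tool_rot: [3.14, -0.001, 1.575]
force: [0.9, -1.0, 1.3]
grip_width: 0.0425
clock: 17.75
position: [0.5817, -0.0752, 0.2026]
tool_rot: [3.14, -0.0, 1.571]
force: [-0.2, 1.2, -1.2]
grip_width: 0.0426
[ 0.6057 -0.0252] 1.1 0.94 [256.  96. 311. 153.]
[ 0.5474 -0.0249] 1.6 0.6 [195.  96. 251. 152.]
(array([ 0.54657824, -0.02359096]), np.float64(-86.40242767333984))
t [ 314.2 -190.8  -28.6] r [-0.06 -0.03  0.12] clk 17.85
```

View pics/p3.png

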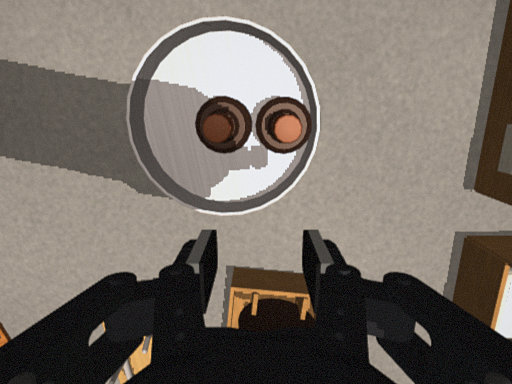

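```bash
python3 -m creep '[{"rx":0,"ry":0,"rz":0,"tx":312,"ty":-191,"tz":-29,"hand":0},{"rx":0,"ry":0,"rz":0,"tx":312,"ty":-191,"tz":-29,"hand":0},{"rx":0,"ry":0,"rz":0,"tx":312,"ty":-191,"tz":-29,"hand":0},{"rx":0,"ry":0,"rz":0,"tx":312,"ty":-191,"tz":-29,"hand":0},{"rx":0,"ry":0,"rz":0,"tx":312,"ty":-191,"tz":-29,"hand":0},{"rx":0,"ry":0,"rz":0,"tx":312,"ty":-191,"tz":-29,"hand":0},{"rx":0,"ry":0,"rz":0,"tx":312,"ty":-191,"tz":-29,"hand":0},{"rx":0,"ry":0,"rz":0,"tx":312,"ty":-191,"tz":-29,"hand":0}]'
python3 -m creep '[{"rx":0,"ry":0,"rz":0,"tx":0,"ty":0,"tz":0,"hand":0},{"rx":0,"ry":0,"rz":0,"tx":0,"ty":0,"tz":0,"hand":0},{"rx":0,"ry":0,"rz":0,"tx":0,"ty":0,"tz":0,"hand":0}]'
python3 - <<'E'
from h import *
f,c,o=jarw("p4")
for k in o: print(k[0].round(4),k[1].round(1),round(k[2],2),k[3])
to(.389,.2885,.0575,90)
E
```

```text
clock: 18.65
position: [0.387, 0.2415, 0.2302]
tool_rot: [-3.14, -0.0, 1.579]
force: [1.6, -1.5, 0.5]
grip_width: 0.0427
clock: 18.95
position: [0.3905, 0.2363, 0.2304]
tool_rot: [-3.141, 0.001, 1.571]
force: [-1.2, -0.2, -0.7]
grip_width: 0.0426
[0.539  0.0017] 23.8 0.97 [367. 335. 395. 380.]
[0.5879 0.2901] 0.8 0.93 [404.  93. 485. 145.]
[0.5162 0.3753] 5.7 0.93 [349.   0. 420.  60.]
[0.6315 0.2055] 29.3 0.87 [459. 168. 511. 217.]
[0.2803 0.2616] 0.6 0.78 [131. 120. 190. 171.]
[0.2562 0.3754] 4.7 0.68 [ 88.   0. 161.  61.]
[0.3894 0.2895] 1.4 0.67 [233.  94. 283. 145.]
[0.4268 0.3728] 1.0 0.58 [268.   2. 323.  68.]
t [ 52.4  -1.5 173. ] r [-0.02  0.03 -0.02] clk 19.05
```

```bash
python3 -m creep '[{"rx":0,"ry":0,"rz":0,"tx":40,"ty":-1,"tz":45,"hand":0},{"rx":0,"ry":0,"rz":0,"tx":52.5,"ty":-1,"tz":90,"hand":0},{"rx":0,"ry":0,"rz":0,"tx":52.5,"ty":-1,"tz":125,"hand":0},{"rx":0,"ry":0,"rz":0,"tx":52.5,"ty":-1,"tz":155,"hand":0},{"rx":0,"ry":0,"rz":0,"tx":52.5,"ty":-1,"tz":168,"hand":0},{"rx":0,"ry":0,"rz":0,"tx":52.5,"ty":-1,"tz":172.5,"hand":0},{"rx":0,"ry":0,"rz":0,"tx":52.5,"ty":-1,"tz":172.5,"hand":0},{"rx":0,"ry":0,"rz":0,"tx":52.5,"ty":-1,"tz":172.5,"hand":0}]' 40
python3 -m creep '[{"rx":0,"ry":0,"rz":0,"tx":0,"ty":0,"tz":0,"hand":1},{"rx":0,"ry":0,"rz":0,"tx":0,"ty":0,"tz":0,"hand":1},{"rx":0,"ry":0,"rz":0,"tx":0,"ty":0,"tz":0,"hand":1},{"rx":0,"ry":0,"rz":0,"tx":0,"ty":0,"tz":0,"hand":1},{"rx":0,"ry":0,"rz":0,"tx":0,"ty":0,"tz":0,"hand":1}]' 60
python3 -m creep '[{"rx":0,"ry":0,"rz":0,"tx":0,"ty":0,"tz":-15,"hand":1},{"rx":0,"ry":0,"rz":0,"tx":0,"ty":0,"tz":-40,"hand":1},{"rx":0,"ry":0,"rz":0,"tx":0,"ty":0,"tz":-70,"hand":1},{"rx":0,"ry":0,"rz":0,"tx":0,"ty":0,"tz":-95,"hand":1},{"rx":0,"ry":0,"rz":0,"tx":0,"ty":0,"tz":-110,"hand":1},{"rx":0,"ry":0,"rz":0,"tx":0,"ty":0,"tz":-113,"hand":1},{"rx":0,"ry":0,"rz":0,"tx":0,"ty":0,"tz":-113,"hand":1}]'
python3 -c "
from h import *
to(.5765,-.0745,.17,90)
f,c=grab('wrist','g4')"
```

```text
clock: 19.85
position: [0.3898, 0.2899, 0.0596]
tool_rot: [3.14, -0.001, 1.572]
force: [0.6, -1.1, -0.5]
grip_width: 0.043
clock: 20.35
position: [0.3895, 0.29, 0.0594]
tool_rot: [3.14, -0.001, 1.572]
force: [-2.8, -0.7, 11.1]
grip_width: 0.022
clock: 21.05
position: [0.3891, 0.2896, 0.1717]
tool_rot: [3.141, -0.001, 1.572]
force: [-0.7, -1.0, -0.7]
grip_width: 0.0223
t [-364.4  186.9    1.5] r [ 0.04 -0.05  0.08] clk 21.05
```

View pics/g4.png

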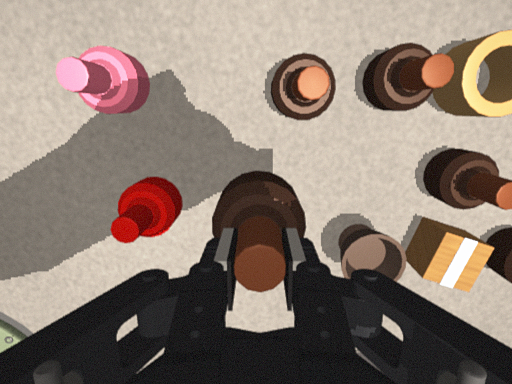

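```bash
python3 -m creep '[{"rx":0,"ry":0,"rz":0,"tx":-15,"ty":8,"tz":0,"hand":1},{"rx":0,"ry":0,"rz":0,"tx":-40,"ty":21,"tz":0,"hand":1},{"rx":0,"ry":0,"rz":0,"tx":-72,"ty":37,"tz":0,"hand":1},{"rx":0,"ry":0,"rz":0,"tx":-106,"ty":54,"tz":0,"hand":1},{"rx":0,"ry":0,"rz":0,"tx":-140,"ty":72,"tz":0,"hand":1},{"rx":0,"ry":0,"rz":0,"tx":-174,"ty":89,"tz":0,"hand":1},{"rx":0,"ry":0,"rz":0,"tx":-208,"ty":107,"tz":0,"hand":1},{"rx":0,"ry":0,"rz":0,"tx":-242,"ty":124,"tz":0,"hand":1}]'
python3 -m creep '[{"rx":0,"ry":0,"rz":0,"tx":-34,"ty":18,"tz":0,"hand":1},{"rx":0,"ry":0,"rz":0,"tx":-68,"ty":35,"tz":0,"hand":1},{"rx":0,"ry":0,"rz":0,"tx":-95,"ty":49,"tz":0,"hand":1},{"rx":0,"ry":0,"rz":0,"tx":-115,"ty":59,"tz":0,"hand":1},{"rx":0,"ry":0,"rz":0,"tx":-122.5,"ty":63,"tz":0,"hand":1},{"rx":0,"ry":0,"rz":0,"tx":-122.5,"ty":63,"tz":0,"hand":1},{"rx":0,"ry":0,"rz":0,"tx":-122.5,"ty":63,"tz":0,"hand":1}]'
python3 -c "
from h import *
to(.5765,-.0745,.0635,90)"
```

```text
clock: 21.9
position: [0.5135, 0.0461, 0.1703]
tool_rot: [-3.14, 0.0, 1.572]
force: [-0.7, 0.9, -0.9]
grip_width: 0.0224
clock: 22.6
position: [0.576, -0.0736, 0.1707]
tool_rot: [-3.14, -0.001, 1.573]
force: [-0.2, 0.7, -0.8]
grip_width: 0.0219
t [ -0.9   0.6 107.2] r [-0.07 -0.03  0.12] clk 22.6
```

```bash
python3 -m creep '[{"rx":0,"ry":0,"rz":0,"tx":0,"ty":0,"tz":25,"hand":1},{"rx":0,"ry":0,"rz":0,"tx":0,"ty":0,"tz":47,"hand":1},{"rx":0,"ry":0,"rz":0,"tx":0,"ty":0,"tz":60,"hand":1},{"rx":0,"ry":0,"rz":0,"tx":0,"ty":0,"tz":60,"hand":1},{"rx":0,"ry":0,"rz":0,"tx":0,"ty":0,"tz":60,"hand":1}]'
python3 -c "
from h import *
to(.5765,-.0745,.0635,90)
to(.5765,-.0745,.0635,90)"
```

```text
clock: 23.1
position: [0.5767, -0.0743, 0.1119]
tool_rot: [3.141, -0.0, 1.573]
force: [1.1, 0.3, -0.8]
grip_width: 0.0222
t [-0.2 -0.2 48.4] r [ 0.01 -0.    0.1 ] clk 23.1
t [-0.2 -0.2 48.4] r [ 0.01 -0.    0.1 ] clk 23.1
```

```bash
python3 -m creep '[{"rx":0,"ry":0,"rz":0,"tx":0,"ty":0,"tz":15,"hand":1},{"rx":0,"ry":0,"rz":0,"tx":0,"ty":0,"tz":30,"hand":1},{"rx":0,"ry":0,"rz":0,"tx":0,"ty":0,"tz":40,"hand":1},{"rx":0,"ry":0,"rz":0,"tx":0,"ty":0,"tz":45,"hand":1},{"rx":0,"ry":0,"rz":0,"tx":0,"ty":0,"tz":47,"hand":1},{"rx":0,"ry":0,"rz":0,"tx":0,"ty":0,"tz":47,"hand":1}]'
python3 -m creep '[{"rx":0,"ry":0,"rz":0,"tx":0,"ty":0,"tz":0.7,"hand":1},{"rx":0,"ry":0,"rz":0,"tx":0,"ty":0,"tz":0.7,"hand":1}]'
python3 -m creep '[{"rx":0,"ry":0,"rz":0,"tx":0,"ty":0,"tz":0.5,"hand":1},{"rx":0,"ry":0,"rz":0,"tx":0,"ty":0,"tz":0.5,"hand":1}]'
```

```text
clock: 23.7
position: [0.5765, -0.0749, 0.0643]
tool_rot: [-3.141, 0.0, 1.572]
force: [-0.9, 0.1, -1.1]
grip_width: 0.0221
clock: 23.9
position: [0.5767, -0.0748, 0.064]
tool_rot: [3.141, 0.0, 1.572]
force: [0.0, -0.7, -0.9]
grip_width: 0.0218
clock: 24.1
position: [0.5767, -0.0748, 0.0636]
tool_rot: [3.141, 0.0, 1.572]
force: [-0.6, 0.2, 4.7]
grip_width: 0.0224
```

```bash
python3 -m creep '[{"rx":0,"ry":0,"rz":0,"tx":0,"ty":0,"tz":0,"hand":0.5},{"rx":0,"ry":0,"rz":0,"tx":0,"ty":0,"tz":0,"hand":0.1},{"rx":0,"ry":0,"rz":0,"tx":0,"ty":0,"tz":0,"hand":0.1},{"rx":0,"ry":0,"rz":0,"tx":0,"ty":0,"tz":0,"hand":0.1},{"rx":0,"ry":0,"rz":0,"tx":0,"ty":0,"tz":-20,"hand":0.1},{"rx":0,"ry":0,"rz":0,"tx":0,"ty":0,"tz":-60,"hand":0},{"rx":0,"ry":0,"rz":0,"tx":-15,"ty":-10,"tz":-110,"hand":0},{"rx":0,"ry":0,"rz":0,"tx":-45,"ty":-30,"tz":-150,"hand":0}]'
python3 -m creep '[{"rx":0,"ry":0,"rz":0,"tx":0,"ty":0,"tz":0,"hand":0},{"rx":0,"ry":0,"rz":0,"tx":0,"ty":0,"tz":0,"hand":0}]'
python3 - <<'E'
from h import *
f,c,o=jarw("p5")
for k in o: print(k[0].round(4),k[1].round(1),round(k[2],2),k[3])
print(tinfit(f["pixels"],c,[.5466,-.0237]))
to(.428,.32,.23,90)
E
```

```text
clock: 24.9
position: [0.5498, -0.1148, 0.2101]
tool_rot: [3.14, -0.0, 1.575]
force: [-0.2, -1.2, 0.2]
grip_width: 0.0427
clock: 25.1
position: [0.5492, -0.1165, 0.2089]
tool_rot: [3.14, -0.0, 1.571]
force: [-0.1, 0.9, -0.3]
grip_width: 0.0425
[ 0.5758 -0.0746] 0.9 0.97 [258. 105. 313. 160.]
[ 0.5468 -0.0255] 1.8 0.9 [228.  50. 284. 109.]
[ 0.6048 -0.0271] 2.4 0.62 [287.  52. 345. 110.]
(array([ 0.54665189, -0.02324642]), np.float64(-62.194175720214844))
t [ 435.6 -120.1  -22.4] r [-0.05 -0.03  0.12] clk 25.2
```

View pics/p5.png

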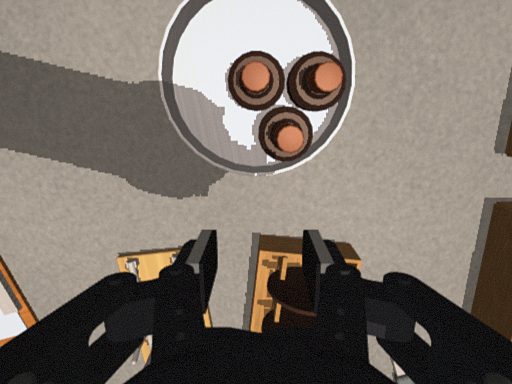

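```bash
python3 -m creep '[{"rx":0,"ry":0,"rz":0,"tx":435,"ty":-120,"tz":-22,"hand":0},{"rx":0,"ry":0,"rz":0,"tx":435,"ty":-120,"tz":-22,"hand":0},{"rx":0,"ry":0,"rz":0,"tx":435,"ty":-120,"tz":-22,"hand":0},{"rx":0,"ry":0,"rz":0,"tx":435,"ty":-120,"tz":-22,"hand":0},{"rx":0,"ry":0,"rz":0,"tx":435,"ty":-120,"tz":-22,"hand":0},{"rx":0,"ry":0,"rz":0,"tx":435,"ty":-120,"tz":-22,"hand":0},{"rx":0,"ry":0,"rz":0,"tx":435,"ty":-120,"tz":-22,"hand":0},{"rx":0,"ry":0,"rz":0,"tx":435,"ty":-120,"tz":-22,"hand":0}]'
python3 -c "
from h import *
to(.428,.32,.23,90)"
```

```text
clock: 26.0
position: [0.4408, 0.2714, 0.2266]
tool_rot: [-3.14, 0.001, 1.573]
force: [1.7, -0.4, 0.6]
grip_width: 0.043
t [ 48.7 -12.6  -3.5] r [-0.08  0.06  0.15] clk 26.0
```

```bash
python3 -m creep '[{"rx":0,"ry":0,"rz":0,"tx":47,"ty":-12,"tz":-3,"hand":0},{"rx":0,"ry":0,"rz":0,"tx":47,"ty":-12,"tz":-3,"hand":0},{"rx":0,"ry":0,"rz":0,"tx":47,"ty":-12,"tz":-3,"hand":0},{"rx":0,"ry":0,"rz":0,"tx":47,"ty":-12,"tz":-3,"hand":0}]'
python3 - <<'E'
from h import *
f,c,o=jarw("p6")
for k in o: print(k[0].round(4),k[1].round(1),round(k[2],2),k[3])
to(.4285,.3735,.0575,90)
E
```

```text
clock: 26.4
position: [0.4302, 0.3152, 0.2297]
tool_rot: [-3.141, 0.001, 1.572]
force: [1.0, 0.1, -0.7]
grip_width: 0.0428
[0.5868 0.2899] 1.0 0.95 [364. 163. 428. 214.]
[0.5142 0.3817] 1.2 0.93 [309.  80. 365. 133.]
[0.6659 0.2038] 2.0 0.86 [419. 229. 490. 289.]
[0.281  0.2603] 1.6 0.68 [102. 187. 162. 240.]
[0.2566 0.379 ] 1.4 0.6 [ 57.  83. 133. 135.]
[0.428  0.3741] 1.2 0.55 [232.  88. 282. 140.]
t [ 58.7  -1.9 172.6] r [-0.03  0.04 -0.01] clk 26.5
```

View pics/p6.png

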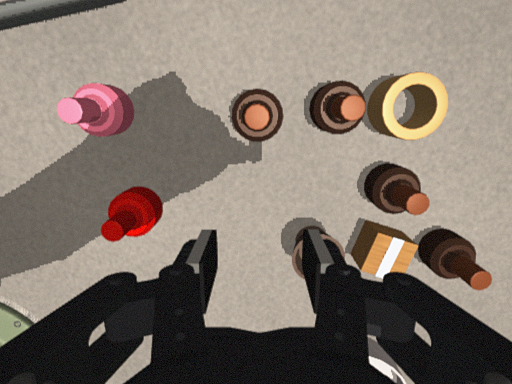

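```bash
python3 -m creep '[{"rx":0,"ry":0,"rz":0,"tx":40,"ty":-1,"tz":45,"hand":0},{"rx":0,"ry":0,"rz":0,"tx":58.5,"ty":-1,"tz":90,"hand":0},{"rx":0,"ry":0,"rz":0,"tx":58.5,"ty":-1,"tz":125,"hand":0},{"rx":0,"ry":0,"rz":0,"tx":58.5,"ty":-1,"tz":155,"hand":0},{"rx":0,"ry":0,"rz":0,"tx":58.5,"ty":-1,"tz":168,"hand":0},{"rx":0,"ry":0,"rz":0,"tx":58.5,"ty":-1,"tz":173,"hand":0},{"rx":0,"ry":0,"rz":0,"tx":58.5,"ty":-1,"tz":173,"hand":0},{"rx":0,"ry":0,"rz":0,"tx":58.5,"ty":-1,"tz":173,"hand":0}]' 40
python3 -m creep '[{"rx":0,"ry":0,"rz":0,"tx":0,"ty":0,"tz":0,"hand":1},{"rx":0,"ry":0,"rz":0,"tx":0,"ty":0,"tz":0,"hand":1},{"rx":0,"ry":0,"rz":0,"tx":0,"ty":0,"tz":0,"hand":1},{"rx":0,"ry":0,"rz":0,"tx":0,"ty":0,"tz":0,"hand":1},{"rx":0,"ry":0,"rz":0,"tx":0,"ty":0,"tz":0,"hand":1}]' 60
python3 -m creep '[{"rx":0,"ry":0,"rz":0,"tx":0,"ty":0,"tz":-15,"hand":1},{"rx":0,"ry":0,"rz":0,"tx":0,"ty":0,"tz":-40,"hand":1},{"rx":0,"ry":0,"rz":0,"tx":0,"ty":0,"tz":-70,"hand":1},{"rx":0,"ry":0,"rz":0,"tx":0,"ty":0,"tz":-95,"hand":1},{"rx":0,"ry":0,"rz":0,"tx":0,"ty":0,"tz":-110,"hand":1},{"rx":0,"ry":0,"rz":0,"tx":0,"ty":0,"tz":-113,"hand":1},{"rx":0,"ry":0,"rz":0,"tx":0,"ty":0,"tz":-113,"hand":1}]'
python3 -c "
from h import *
to(.5172,-.0750,.17,90)
f,c=grab('wrist','g5')"
```

```text
clock: 27.3
position: [0.43, 0.3747, 0.059]
tool_rot: [3.14, -0.001, 1.572]
force: [-1.0, -0.3, 1.2]
grip_width: 0.0425
clock: 27.8
position: [0.4296, 0.3749, 0.0586]
tool_rot: [3.14, -0.001, 1.572]
force: [-0.9, -0.5, 8.9]
grip_width: 0.0227
clock: 28.5
position: [0.4292, 0.3745, 0.1712]
tool_rot: [3.141, -0.001, 1.572]
force: [-0.7, -0.3, -1.4]
grip_width: 0.0221
t [-449.6   87.4    0.9] r [ 0.04 -0.05  0.07] clk 28.5
```

View pics/g5.png

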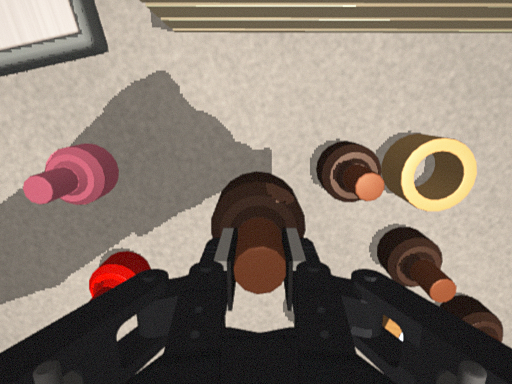

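```bash
python3 -m creep '[{"rx":0,"ry":0,"rz":0,"tx":-15,"ty":3,"tz":0,"hand":1},{"rx":0,"ry":0,"rz":0,"tx":-45,"ty":9,"tz":0,"hand":1},{"rx":0,"ry":0,"rz":0,"tx":-82,"ty":16,"tz":0,"hand":1},{"rx":0,"ry":0,"rz":0,"tx":-122,"ty":24,"tz":0,"hand":1},{"rx":0,"ry":0,"rz":0,"tx":-162,"ty":32,"tz":0,"hand":1},{"rx":0,"ry":0,"rz":0,"tx":-202,"ty":39,"tz":0,"hand":1},{"rx":0,"ry":0,"rz":0,"tx":-242,"ty":47,"tz":0,"hand":1},{"rx":0,"ry":0,"rz":0,"tx":-282,"ty":55,"tz":0,"hand":1}]'
python3 -m creep '[{"rx":0,"ry":0,"rz":0,"tx":-40,"ty":8,"tz":0,"hand":1},{"rx":0,"ry":0,"rz":0,"tx":-80,"ty":16,"tz":0,"hand":1},{"rx":0,"ry":0,"rz":0,"tx":-115,"ty":22,"tz":0,"hand":1},{"rx":0,"ry":0,"rz":0,"tx":-145,"ty":28,"tz":0,"hand":1},{"rx":0,"ry":0,"rz":0,"tx":-162,"ty":32,"tz":0,"hand":1},{"rx":0,"ry":0,"rz":0,"tx":-167.3,"ty":32.5,"tz":0,"hand":1},{"rx":0,"ry":0,"rz":0,"tx":-167.3,"ty":32.5,"tz":25,"hand":1},{"rx":0,"ry":0,"rz":0,"tx":-167.3,"ty":32.5,"tz":45,"hand":1}]'
python3 -m creep '[{"rx":0,"ry":0,"rz":0,"tx":0,"ty":0,"tz":15,"hand":1},{"rx":0,"ry":0,"rz":0,"tx":0,"ty":0,"tz":15,"hand":1},{"rx":0,"ry":0,"rz":0,"tx":0,"ty":0,"tz":15,"hand":1}]'
python3 -c "
from h import *
to(.5172,-.0746,.063,90)"
```

```text
clock: 29.35
position: [0.4839, 0.0899, 0.1699]
tool_rot: [-3.14, 0.001, 1.572]
force: [1.7, 0.9, 0.0]
grip_width: 0.0222
clock: 30.15
position: [0.5166, -0.0747, 0.1244]
tool_rot: [-3.141, -0.0, 1.572]
force: [0.8, -0.3, -1.5]
grip_width: 0.0223
clock: 30.45
position: [0.5169, -0.0746, 0.1106]
tool_rot: [-3.141, 0.0, 1.572]
force: [0.2, -0.8, -1.0]
grip_width: 0.022
t [ 0.   0.4 47.6] r [-0.05  0.    0.09] clk 30.45
```

```bash
python3 -m creep '[{"rx":0,"ry":0,"rz":0,"tx":0,"ty":0,"tz":15,"hand":1},{"rx":0,"ry":0,"rz":0,"tx":0,"ty":0,"tz":30,"hand":1},{"rx":0,"ry":0,"rz":0,"tx":0,"ty":0,"tz":40,"hand":1},{"rx":0,"ry":0,"rz":0,"tx":0,"ty":0,"tz":44.5,"hand":1},{"rx":0,"ry":0,"rz":0,"tx":0,"ty":0,"tz":46,"hand":1},{"rx":0,"ry":0,"rz":0,"tx":0,"ty":0,"tz":46,"hand":1}]'
python3 -m creep '[{"rx":0,"ry":0,"rz":0,"tx":0,"ty":0,"tz":0.7,"hand":1},{"rx":0,"ry":0,"rz":0,"tx":0,"ty":0,"tz":0.7,"hand":1}]'
python3 -m creep '[{"rx":0,"ry":0,"rz":0,"tx":0,"ty":0,"tz":0.6,"hand":1},{"rx":0,"ry":0,"rz":0,"tx":0,"ty":0,"tz":0.6,"hand":1}]'
```

```text
clock: 31.05
position: [0.5175, -0.0748, 0.0649]
tool_rot: [3.141, 0.0, 1.572]
force: [0.4, -0.8, -0.6]
grip_width: 0.0224
clock: 31.25
position: [0.5174, -0.0748, 0.0642]
tool_rot: [3.141, 0.0, 1.572]
force: [0.2, 0.1, -1.5]
grip_width: 0.0222
clock: 31.45
position: [0.5173, -0.0748, 0.0633]
tool_rot: [3.141, 0.0, 1.572]
force: [-0.4, -0.3, -1.3]
grip_width: 0.0217
```

```bash
python3 -m creep '[{"rx":0,"ry":0,"rz":0,"tx":0,"ty":0,"tz":0.6,"hand":1},{"rx":0,"ry":0,"rz":0,"tx":0,"ty":0,"tz":0.6,"hand":1}]'
python3 -m creep '[{"rx":0,"ry":0,"rz":0,"tx":0,"ty":0,"tz":0.3,"hand":1},{"rx":0,"ry":0,"rz":0,"tx":0,"ty":0,"tz":0.3,"hand":1}]'
```

```text
clock: 31.65
position: [0.5173, -0.0748, 0.0628]
tool_rot: [3.141, 0.0, 1.572]
force: [-1.5, -0.3, 2.5]
grip_width: 0.0223
clock: 31.85
position: [0.5173, -0.0749, 0.0627]
tool_rot: [3.141, -0.0, 1.572]
force: [-2.8, 0.5, 9.4]
grip_width: 0.0222
```

```bash
python3 -m creep '[{"rx":0,"ry":0,"rz":0,"tx":0,"ty":0,"tz":0,"hand":0.5},{"rx":0,"ry":0,"rz":0,"tx":0,"ty":0,"tz":0,"hand":0.1},{"rx":0,"ry":0,"rz":0,"tx":0,"ty":0,"tz":0,"hand":0.1},{"rx":0,"ry":0,"rz":0,"tx":0,"ty":0,"tz":0,"hand":0.1},{"rx":0,"ry":0,"rz":0,"tx":0,"ty":0,"tz":-20,"hand":0.1},{"rx":0,"ry":0,"rz":0,"tx":0,"ty":0,"tz":-60,"hand":0},{"rx":0,"ry":0,"rz":0,"tx":-15,"ty":10,"tz":-110,"hand":0},{"rx":0,"ry":0,"rz":0,"tx":-45,"ty":30,"tz":-150,"hand":0}]'
python3 -m creep '[{"rx":0,"ry":0,"rz":0,"tx":0,"ty":0,"tz":0,"hand":0},{"rx":0,"ry":0,"rz":0,"tx":0,"ty":0,"tz":0,"hand":0}]'
python3 - <<'E'
from h import *
f,c,o=jarw("p7")
for k in o: print(k[0].round(4),k[1].round(1),round(k[2],2),k[3])
print(tinfit(f["pixels"],c,[.5466,-.0237]))
to(.515,.325,.23,90)
E
```

```text
clock: 32.65
position: [0.5448, -0.115, 0.2098]
tool_rot: [3.141, -0.001, 1.575]
force: [1.3, -0.9, -1.2]
grip_width: 0.0425
clock: 32.85
position: [0.5451, -0.1165, 0.2077]
tool_rot: [3.14, 0.0, 1.571]
force: [0.0, 0.0, -0.7]
grip_width: 0.0429
[ 0.517  -0.0753] 1.1 0.89 [203. 105. 257. 162.]
[ 0.5464 -0.0259] 1.3 0.82 [232.  50. 288. 110.]
[ 0.6048 -0.0259] 2.0 0.81 [291.  50. 350. 110.]
[ 0.5749 -0.0751] 1.6 0.58 [262. 106. 316. 160.]
(array([ 0.54661687, -0.02352523]), np.float64(-62.320865631103516))
t [440.5 -28.4 -23.5] r [-0.09 -0.02  0.1 ] clk 32.95
```

View pics/p7.png

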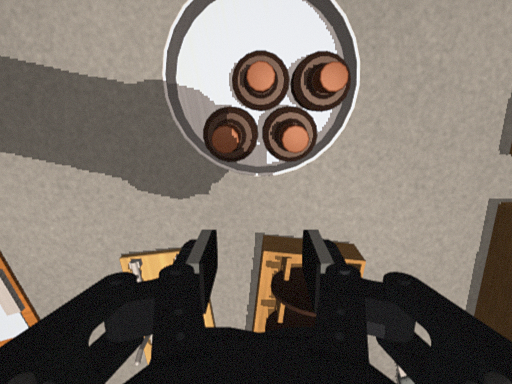

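```bash
python3 -m creep '[{"rx":0,"ry":0,"rz":0,"tx":440,"ty":-28,"tz":-23,"hand":0},{"rx":0,"ry":0,"rz":0,"tx":440,"ty":-28,"tz":-23,"hand":0},{"rx":0,"ry":0,"rz":0,"tx":440,"ty":-28,"tz":-23,"hand":0},{"rx":0,"ry":0,"rz":0,"tx":440,"ty":-28,"tz":-23,"hand":0},{"rx":0,"ry":0,"rz":0,"tx":440,"ty":-28,"tz":-23,"hand":0},{"rx":0,"ry":0,"rz":0,"tx":440,"ty":-28,"tz":-23,"hand":0},{"rx":0,"ry":0,"rz":0,"tx":440,"ty":-28,"tz":-23,"hand":0},{"rx":0,"ry":0,"rz":0,"tx":440,"ty":-28,"tz":-23,"hand":0}]'
python3 -c "
from h import *
to(.515,.325,.23,90)"
```

```text
clock: 33.75
position: [0.5174, 0.2849, 0.227]
tool_rot: [-3.14, 0.001, 1.573]
force: [0.9, -0.6, 0.8]
grip_width: 0.0425
t [40.1 -2.3 -3. ] r [-0.1   0.05  0.13] clk 33.75
```

```bash
python3 -m creep '[{"rx":0,"ry":0,"rz":0,"tx":40,"ty":-2,"tz":-3,"hand":0},{"rx":0,"ry":0,"rz":0,"tx":40,"ty":-2,"tz":-3,"hand":0},{"rx":0,"ry":0,"rz":0,"tx":40,"ty":-2,"tz":-3,"hand":0},{"rx":0,"ry":0,"rz":0,"tx":40,"ty":-2,"tz":-3,"hand":0}]'
python3 - <<'E'
from h import *
f,c,o=jarw("p8")
for k in o: print(k[0].round(4),k[1].round(1),round(k[2],2),k[3])
to(.5147,.3817,.0575,90)
E
```

```text
clock: 34.15
position: [0.5166, 0.3215, 0.2302]
tool_rot: [-3.14, 0.001, 1.571]
force: [0.6, -0.4, 0.3]
grip_width: 0.0426
[0.6592 0.2187] 10.5 0.97 [352. 232. 403. 280.]
[0.2806 0.2609] 1.3 0.88 [ 18. 191.  95. 245.]
[0.2885 0.3793] 27.3 0.88 [  0.  89.  61. 141.]
[0.5155 0.382 ] 1.1 0.62 [233.  86. 283. 139.]
[0.5863 0.2904] 1.5 0.58 [294. 168. 344. 218.]
t [ 60.5  -2.2 173.2] r [-0.03  0.04 -0.01] clk 34.25
```

View pics/p8.png

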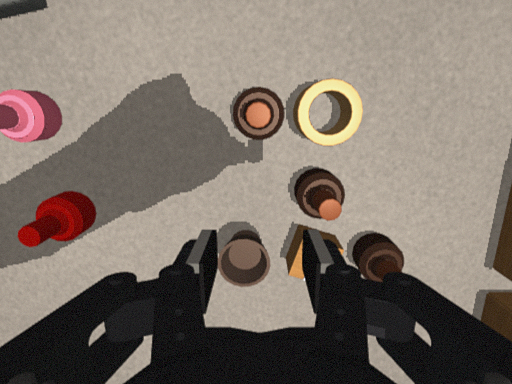

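```bash
python3 -m creep '[{"rx":0,"ry":0,"rz":0,"tx":40,"ty":-1,"tz":45,"hand":0},{"rx":0,"ry":0,"rz":0,"tx":60.5,"ty":-1,"tz":90,"hand":0},{"rx":0,"ry":0,"rz":0,"tx":60.5,"ty":-1,"tz":125,"hand":0},{"rx":0,"ry":0,"rz":0,"tx":60.5,"ty":-1,"tz":155,"hand":0},{"rx":0,"ry":0,"rz":0,"tx":60.5,"ty":-1,"tz":168,"hand":0},{"rx":0,"ry":0,"rz":0,"tx":60.5,"ty":-1,"tz":173,"hand":0},{"rx":0,"ry":0,"rz":0,"tx":60.5,"ty":-1,"tz":173,"hand":0},{"rx":0,"ry":0,"rz":0,"tx":60.5,"ty":-1,"tz":173,"hand":0}]' 40
python3 -m creep '[{"rx":0,"ry":0,"rz":0,"tx":0,"ty":0,"tz":0,"hand":1},{"rx":0,"ry":0,"rz":0,"tx":0,"ty":0,"tz":0,"hand":1},{"rx":0,"ry":0,"rz":0,"tx":0,"ty":0,"tz":0,"hand":1},{"rx":0,"ry":0,"rz":0,"tx":0,"ty":0,"tz":0,"hand":1},{"rx":0,"ry":0,"rz":0,"tx":0,"ty":0,"tz":0,"hand":1}]' 60
python3 -m creep '[{"rx":0,"ry":0,"rz":0,"tx":0,"ty":0,"tz":-15,"hand":1},{"rx":0,"ry":0,"rz":0,"tx":0,"ty":0,"tz":-40,"hand":1},{"rx":0,"ry":0,"rz":0,"tx":0,"ty":0,"tz":-70,"hand":1},{"rx":0,"ry":0,"rz":0,"tx":0,"ty":0,"tz":-95,"hand":1},{"rx":0,"ry":0,"rz":0,"tx":0,"ty":0,"tz":-110,"hand":1},{"rx":0,"ry":0,"rz":0,"tx":0,"ty":0,"tz":-113,"hand":1},{"rx":0,"ry":0,"rz":0,"tx":0,"ty":0,"tz":-113,"hand":1}]'
python3 -c "
from h import *
to(.4875,-.0235,.17,90)
f,c=grab('wrist','g6')"
```

```text
clock: 35.05
position: [0.5167, 0.3833, 0.0597]
tool_rot: [3.14, -0.001, 1.572]
force: [0.6, 0.4, 0.2]
grip_width: 0.0425
clock: 35.55
position: [0.5163, 0.3835, 0.0594]
tool_rot: [3.14, -0.001, 1.572]
force: [-1.6, -0.1, 9.2]
grip_width: 0.0221
clock: 36.25
position: [0.5157, 0.3831, 0.1711]
tool_rot: [3.141, -0.0, 1.572]
force: [-0.1, -0.4, -2.2]
grip_width: 0.0221
t [-406.5  -28.8    1. ] r [ 0.01 -0.01  0.08] clk 36.25
```

View pics/g6.png

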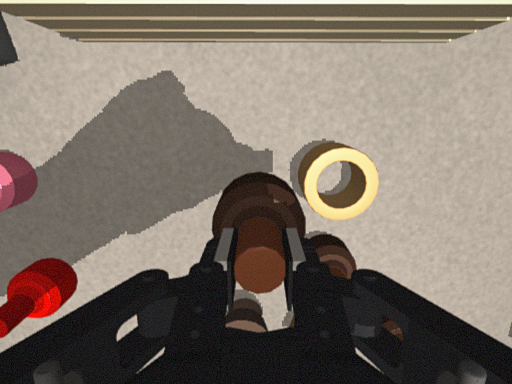

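```bash
python3 -m creep '[{"rx":0,"ry":0,"rz":0,"tx":-15,"ty":-1,"tz":0,"hand":1},{"rx":0,"ry":0,"rz":0,"tx":-45,"ty":-3,"tz":0,"hand":1},{"rx":0,"ry":0,"rz":0,"tx":-82,"ty":-6,"tz":0,"hand":1},{"rx":0,"ry":0,"rz":0,"tx":-122,"ty":-8,"tz":0,"hand":1},{"rx":0,"ry":0,"rz":0,"tx":-162,"ty":-11,"tz":0,"hand":1},{"rx":0,"ry":0,"rz":0,"tx":-202,"ty":-14,"tz":0,"hand":1},{"rx":0,"ry":0,"rz":0,"tx":-242,"ty":-17,"tz":0,"hand":1},{"rx":0,"ry":0,"rz":0,"tx":-282,"ty":-20,"tz":0,"hand":1}]'
python3 -m creep '[{"rx":0,"ry":0,"rz":0,"tx":-38,"ty":-3,"tz":0,"hand":1},{"rx":0,"ry":0,"rz":0,"tx":-74,"ty":-5,"tz":0,"hand":1},{"rx":0,"ry":0,"rz":0,"tx":-102,"ty":-7,"tz":0,"hand":1},{"rx":0,"ry":0,"rz":0,"tx":-119,"ty":-8,"tz":0,"hand":1},{"rx":0,"ry":0,"rz":0,"tx":-124.4,"ty":-8.2,"tz":0,"hand":1},{"rx":0,"ry":0,"rz":0,"tx":-124.4,"ty":-8.2,"tz":25,"hand":1},{"rx":0,"ry":0,"rz":0,"tx":-124.4,"ty":-8.2,"tz":45,"hand":1},{"rx":0,"ry":0,"rz":0,"tx":-124.4,"ty":-8.2,"tz":60,"hand":1}]'
python3 -m creep '[{"rx":0,"ry":0,"rz":0,"tx":0,"ty":0,"tz":0,"hand":1},{"rx":0,"ry":0,"rz":0,"tx":0,"ty":0,"tz":0,"hand":1}]'
python3 -c "
from h import *
to(.4875,-.0233,.0635,90)"
```

```text
clock: 37.1
position: [0.4951, 0.0987, 0.1702]
tool_rot: [-3.14, 0.001, 1.572]
force: [0.7, -0.4, -0.9]
grip_width: 0.0222
clock: 37.9
position: [0.4873, -0.0229, 0.1095]
tool_rot: [-3.14, -0.0, 1.573]
force: [0.1, -0.6, -0.6]
grip_width: 0.0216
clock: 38.1
position: [0.4879, -0.0231, 0.111]
tool_rot: [-3.141, 0.0, 1.572]
force: [1.3, 0.0, -0.9]
grip_width: 0.0222
t [-0.2 -0.4 47.5] r [-0.05  0.    0.09] clk 38.1
```

```bash
python3 -m creep '[{"rx":0,"ry":0,"rz":0,"tx":0,"ty":0,"tz":15,"hand":1},{"rx":0,"ry":0,"rz":0,"tx":0,"ty":0,"tz":30,"hand":1},{"rx":0,"ry":0,"rz":0,"tx":0,"ty":0,"tz":40,"hand":1},{"rx":0,"ry":0,"rz":0,"tx":0,"ty":0,"tz":44.5,"hand":1},{"rx":0,"ry":0,"rz":0,"tx":0,"ty":0,"tz":46,"hand":1},{"rx":0,"ry":0,"rz":0,"tx":0,"ty":0,"tz":46,"hand":1}]'
python3 -m creep '[{"rx":0,"ry":0,"rz":0,"tx":0,"ty":0,"tz":0.7,"hand":1},{"rx":0,"ry":0,"rz":0,"tx":0,"ty":0,"tz":0.7,"hand":1}]'
python3 -m creep '[{"rx":0,"ry":0,"rz":0,"tx":0,"ty":0,"tz":0.6,"hand":1},{"rx":0,"ry":0,"rz":0,"tx":0,"ty":0,"tz":0.6,"hand":1}]'
```

```text
clock: 38.7
position: [0.4884, -0.0234, 0.0654]
tool_rot: [3.141, 0.0, 1.572]
force: [0.3, -0.0, -1.4]
grip_width: 0.0222
clock: 38.9
position: [0.4884, -0.0234, 0.0647]
tool_rot: [3.141, -0.0, 1.572]
force: [0.3, -0.5, -1.1]
grip_width: 0.0219
clock: 39.1
position: [0.4882, -0.0234, 0.0638]
tool_rot: [3.141, -0.0, 1.572]
force: [-0.1, 0.9, -1.5]
grip_width: 0.022
```

```bash
python3 -m creep '[{"rx":0,"ry":0,"rz":0,"tx":0,"ty":0,"tz":0.6,"hand":1},{"rx":0,"ry":0,"rz":0,"tx":0,"ty":0,"tz":0.6,"hand":1}]'
python3 -m creep '[{"rx":0,"ry":0,"rz":0,"tx":0,"ty":0,"tz":0.3,"hand":1},{"rx":0,"ry":0,"rz":0,"tx":0,"ty":0,"tz":0.3,"hand":1}]'
```

```text
clock: 39.3
position: [0.4882, -0.0234, 0.0634]
tool_rot: [3.141, -0.0, 1.572]
force: [-1.5, -0.1, 7.5]
grip_width: 0.0224
clock: 39.5
position: [0.4882, -0.0234, 0.0633]
tool_rot: [3.141, -0.0, 1.572]
force: [-3.6, 0.1, 13.8]
grip_width: 0.0223
```

Release and look.

```bash
python3 -m creep '[{"rx":0,"ry":0,"rz":0,"tx":0,"ty":0,"tz":0,"hand":0.5},{"rx":0,"ry":0,"rz":0,"tx":0,"ty":0,"tz":0,"hand":0.1},{"rx":0,"ry":0,"rz":0,"tx":0,"ty":0,"tz":0,"hand":0.1},{"rx":0,"ry":0,"rz":0,"tx":0,"ty":0,"tz":0,"hand":0.1},{"rx":0,"ry":0,"rz":0,"tx":0,"ty":0,"tz":-20,"hand":0.1},{"rx":0,"ry":0,"rz":0,"tx":0,"ty":0,"tz":-60,"hand":0},{"rx":0,"ry":0,"rz":0,"tx":-20,"ty":15,"tz":-110,"hand":0},{"rx":0,"ry":0,"rz":0,"tx":-60,"ty":50,"tz":-150,"hand":0}]'
python3 -m creep '[{"rx":0,"ry":0,"rz":0,"tx":0,"ty":0,"tz":0,"hand":0},{"rx":0,"ry":0,"rz":0,"tx":0,"ty":0,"tz":0,"hand":0}]'
python3 - <<'E'
from h import *
f,c,o=jarw("p9")
for k in o: print(k[0].round(4),k[1].round(1),round(k[2],2),k[3])
print(tinfit(f["pixels"],c,[.5466,-.0237]))
to(.587,.235,.23,90)
E
```

```text
clock: 40.3
position: [0.5271, -0.0696, 0.202]
tool_rot: [3.14, -0.001, 1.575]
force: [1.1, -0.3, -1.1]
grip_width: 0.0426
clock: 40.5
position: [0.5273, -0.071, 0.1993]
tool_rot: [3.141, 0.0, 1.571]
force: [-1.2, 1.0, -1.0]
grip_width: 0.0424
[ 0.6046 -0.0251] 2.9 0.94 [308. 101. 367. 156.]
[ 0.5462 -0.0246] 1.4 0.75 [251. 100. 306. 157.]
[ 0.5749 -0.075 ] 2.0 0.6 [278. 150. 333. 205.]
[ 0.5166 -0.0743] 1.4 0.59 [221. 149. 275. 205.]
[ 0.4885 -0.0241] 1.1 0.58 [190.  99. 247. 157.]
(array([ 0.54656584, -0.02358034]), np.float64(-90.36870574951172))
t [304.8  61.2 -31.8] r [-0.1  -0.02  0.11] clk 40.6
```

View pics/p9.png

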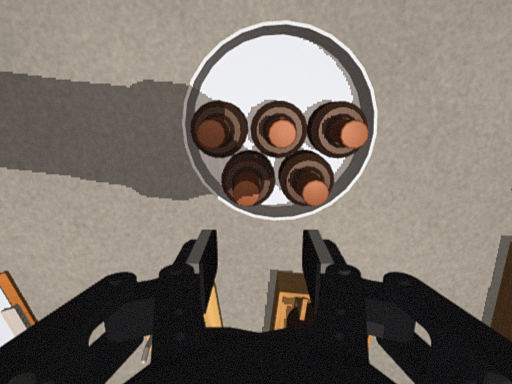

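```bash
python3 -m creep '[{"rx":0,"ry":0,"rz":0,"tx":302,"ty":61,"tz":-32,"hand":0},{"rx":0,"ry":0,"rz":0,"tx":302,"ty":61,"tz":-32,"hand":0},{"rx":0,"ry":0,"rz":0,"tx":302,"ty":61,"tz":-32,"hand":0},{"rx":0,"ry":0,"rz":0,"tx":302,"ty":61,"tz":-32,"hand":0},{"rx":0,"ry":0,"rz":0,"tx":302,"ty":61,"tz":-32,"hand":0},{"rx":0,"ry":0,"rz":0,"tx":302,"ty":61,"tz":-32,"hand":0},{"rx":0,"ry":0,"rz":0,"tx":302,"ty":61,"tz":-32,"hand":0},{"rx":0,"ry":0,"rz":0,"tx":302,"ty":61,"tz":-32,"hand":0}]'
python3 -m creep '[{"rx":0,"ry":0,"rz":0,"tx":0,"ty":0,"tz":0,"hand":0},{"rx":0,"ry":0,"rz":0,"tx":0,"ty":0,"tz":0,"hand":0},{"rx":0,"ry":0,"rz":0,"tx":0,"ty":0,"tz":0,"hand":0}]'
python3 - <<'E'
from h import *
f,c,o=jarw("p10")
for k in o: print(k[0].round(4),k[1].round(1),round(k[2],2),k[3])
to(.5865,.2904,.0575,90)
E
```

```text
clock: 41.4
position: [0.5865, 0.2342, 0.2296]
tool_rot: [-3.14, 0.0, 1.576]
force: [0.4, -1.1, -0.6]
grip_width: 0.0426
clock: 41.7
position: [0.5877, 0.2303, 0.2311]
tool_rot: [-3.141, 0.0, 1.571]
force: [-0.4, 0.4, -0.4]
grip_width: 0.0427
[0.6656 0.2052] 1.7 0.89 [301. 162. 351. 214.]
[0.3532 0.262 ] 60.4 0.81 [  0. 116.  26. 163.]
[0.5879 0.2903] 1.1 0.8 [234.  87. 284. 139.]
t [ 59.7  -1.3 173.7] r [0.   0.   0.01] clk 41.8
```

View pics/p10.png

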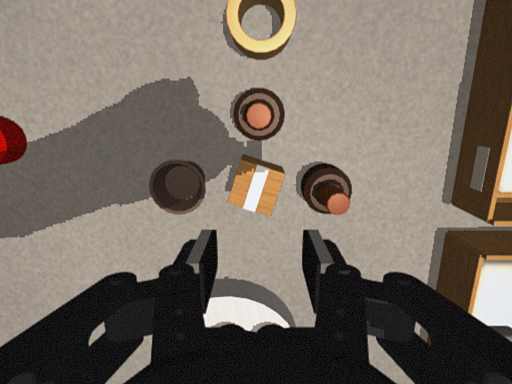

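```bash
python3 -m creep '[{"rx":0,"ry":0,"rz":0,"tx":40,"ty":0,"tz":45,"hand":0},{"rx":0,"ry":0,"rz":0,"tx":59.5,"ty":0,"tz":90,"hand":0},{"rx":0,"ry":0,"rz":0,"tx":59.5,"ty":0,"tz":125,"hand":0},{"rx":0,"ry":0,"rz":0,"tx":59.5,"ty":0,"tz":155,"hand":0},{"rx":0,"ry":0,"rz":0,"tx":59.5,"ty":0,"tz":168,"hand":0},{"rx":0,"ry":0,"rz":0,"tx":59.5,"ty":0,"tz":173,"hand":0},{"rx":0,"ry":0,"rz":0,"tx":59.5,"ty":0,"tz":173,"hand":0},{"rx":0,"ry":0,"rz":0,"tx":59.5,"ty":0,"tz":173,"hand":0}]' 40
python3 -m creep '[{"rx":0,"ry":0,"rz":0,"tx":0,"ty":0,"tz":0,"hand":1},{"rx":0,"ry":0,"rz":0,"tx":0,"ty":0,"tz":0,"hand":1},{"rx":0,"ry":0,"rz":0,"tx":0,"ty":0,"tz":0,"hand":1},{"rx":0,"ry":0,"rz":0,"tx":0,"ty":0,"tz":0,"hand":1},{"rx":0,"ry":0,"rz":0,"tx":0,"ty":0,"tz":0,"hand":1}]' 60
python3 -m creep '[{"rx":0,"ry":0,"rz":0,"tx":0,"ty":0,"tz":-15,"hand":1},{"rx":0,"ry":0,"rz":0,"tx":0,"ty":0,"tz":-40,"hand":1},{"rx":0,"ry":0,"rz":0,"tx":0,"ty":0,"tz":-70,"hand":1},{"rx":0,"ry":0,"rz":0,"tx":0,"ty":0,"tz":-95,"hand":1},{"rx":0,"ry":0,"rz":0,"tx":0,"ty":0,"tz":-110,"hand":1},{"rx":0,"ry":0,"rz":0,"tx":0,"ty":0,"tz":-113,"hand":1},{"rx":0,"ry":0,"rz":0,"tx":0,"ty":0,"tz":-113,"hand":1}]'
python3 -c "
from h import *
to(.5172,.0283,.17,90)
f,c=grab('wrist','g7')"
```

```text
clock: 42.6
position: [0.5885, 0.2912, 0.0597]
tool_rot: [3.14, -0.001, 1.572]
force: [-0.3, -0.3, 0.1]
grip_width: 0.0427
clock: 43.1
position: [0.5882, 0.2914, 0.0594]
tool_rot: [3.14, -0.001, 1.572]
force: [-2.1, -0.3, 9.2]
grip_width: 0.022
clock: 43.8
position: [0.5875, 0.2911, 0.1711]
tool_rot: [3.141, -0.0, 1.572]
force: [-0.5, -0.4, -1.6]
grip_width: 0.022
t [-262.7  -70.7    1. ] r [ 0.01 -0.01  0.08] clk 43.8
```

View pics/g7.png

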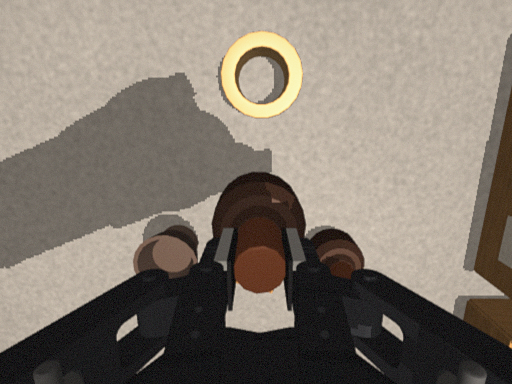

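```bash
python3 -m creep '[{"rx":0,"ry":0,"rz":0,"tx":-15,"ty":-4,"tz":0,"hand":1},{"rx":0,"ry":0,"rz":0,"tx":-42,"ty":-11,"tz":0,"hand":1},{"rx":0,"ry":0,"rz":0,"tx":-75,"ty":-20,"tz":0,"hand":1},{"rx":0,"ry":0,"rz":0,"tx":-110,"ty":-29,"tz":0,"hand":1},{"rx":0,"ry":0,"rz":0,"tx":-145,"ty":-39,"tz":0,"hand":1},{"rx":0,"ry":0,"rz":0,"tx":-180,"ty":-48,"tz":0,"hand":1},{"rx":0,"ry":0,"rz":0,"tx":-212,"ty":-56,"tz":0,"hand":1},{"rx":0,"ry":0,"rz":0,"tx":-240,"ty":-64,"tz":0,"hand":1}]'
python3 -m creep '[{"rx":0,"ry":0,"rz":0,"tx":-16,"ty":-4,"tz":0,"hand":1},{"rx":0,"ry":0,"rz":0,"tx":-22.2,"ty":-6,"tz":0,"hand":1},{"rx":0,"ry":0,"rz":0,"tx":-22.2,"ty":-6,"tz":20,"hand":1},{"rx":0,"ry":0,"rz":0,"tx":-22.2,"ty":-6,"tz":40,"hand":1},{"rx":0,"ry":0,"rz":0,"tx":-22.2,"ty":-6,"tz":55,"hand":1},{"rx":0,"ry":0,"rz":0,"tx":-22.2,"ty":-6,"tz":60,"hand":1},{"rx":0,"ry":0,"rz":0,"tx":-22.2,"ty":-6,"tz":60,"hand":1},{"rx":0,"ry":0,"rz":0,"tx":-22.2,"ty":-6,"tz":60,"hand":1}]'
python3 -c "
from h import *
to(.5175,.0289,.0635,90)"
```

```text
clock: 44.65
position: [0.5225, 0.0485, 0.1702]
tool_rot: [-3.14, 0.001, 1.571]
force: [0.3, -0.6, -2.0]
grip_width: 0.0222
clock: 45.45
position: [0.5183, 0.0291, 0.1115]
tool_rot: [3.141, -0.0, 1.573]
force: [1.1, 0.7, -0.6]
grip_width: 0.0219
t [-0.2 -0.8 48. ] r [ 0.03 -0.01  0.1 ] clk 45.45
```

```bash
python3 -m creep '[{"rx":0,"ry":0,"rz":0,"tx":0,"ty":-1,"tz":15,"hand":1},{"rx":0,"ry":0,"rz":0,"tx":0,"ty":-1,"tz":30,"hand":1},{"rx":0,"ry":0,"rz":0,"tx":0,"ty":-1,"tz":40,"hand":1},{"rx":0,"ry":0,"rz":0,"tx":0,"ty":-1,"tz":45,"hand":1},{"rx":0,"ry":0,"rz":0,"tx":0,"ty":-1,"tz":47,"hand":1},{"rx":0,"ry":0,"rz":0,"tx":0,"ty":-1,"tz":47,"hand":1}]'
python3 -m creep '[{"rx":0,"ry":0,"rz":0,"tx":0,"ty":0,"tz":0.7,"hand":1},{"rx":0,"ry":0,"rz":0,"tx":0,"ty":0,"tz":0.7,"hand":1}]'
python3 -m creep '[{"rx":0,"ry":0,"rz":0,"tx":0,"ty":0,"tz":0.5,"hand":1},{"rx":0,"ry":0,"rz":0,"tx":0,"ty":0,"tz":0.5,"hand":1}]'
```

```text
clock: 46.05
position: [0.5172, 0.0288, 0.0643]
tool_rot: [3.141, -0.0, 1.572]
force: [-0.2, 0.2, -0.4]
grip_width: 0.022
clock: 46.25
position: [0.5172, 0.0288, 0.0637]
tool_rot: [3.141, -0.0, 1.572]
force: [-0.7, -0.9, -1.4]
grip_width: 0.0219
clock: 46.45
position: [0.5172, 0.0288, 0.0634]
tool_rot: [3.141, -0.0, 1.572]
force: [-3.1, -0.4, 8.1]
grip_width: 0.0221
```

```bash
python3 -m creep '[{"rx":0,"ry":0,"rz":0,"tx":0,"ty":0,"tz":0,"hand":0.5},{"rx":0,"ry":0,"rz":0,"tx":0,"ty":0,"tz":0,"hand":0.1},{"rx":0,"ry":0,"rz":0,"tx":0,"ty":0,"tz":0,"hand":0.1},{"rx":0,"ry":0,"rz":0,"tx":0,"ty":0,"tz":0,"hand":0.1},{"rx":0,"ry":0,"rz":0,"tx":0,"ty":0,"tz":-20,"hand":0.1},{"rx":0,"ry":0,"rz":0,"tx":0,"ty":0,"tz":-60,"hand":0},{"rx":0,"ry":0,"rz":0,"tx":-20,"ty":5,"tz":-110,"hand":0},{"rx":0,"ry":0,"rz":0,"tx":-65,"ty":25,"tz":-160,"hand":0}]'
python3 -m creep '[{"rx":0,"ry":0,"rz":0,"tx":-30,"ty":5,"tz":-10,"hand":0},{"rx":0,"ry":0,"rz":0,"tx":-30,"ty":5,"tz":-10,"hand":0},{"rx":0,"ry":0,"rz":0,"tx":-30,"ty":5,"tz":-10,"hand":0}]'
python3 - <<'E'
from h import *
f,c,o=jarw("p11")
for k in o: print(k[0].round(4),k[1].round(1),round(k[2],2),k[3])
print(tinfit(f["pixels"],c,[.5466,-.0237]))
to(.666,.148,.23,90)
E
```

```text
clock: 47.25
position: [0.5352, -0.02, 0.2079]
tool_rot: [3.141, -0.001, 1.575]
force: [1.4, 0.6, 0.2]
grip_width: 0.0429
clock: 47.55
position: [0.5403, -0.0514, 0.2154]
tool_rot: [3.142, -0.0, 1.571]
force: [-0.0, 0.2, -0.6]
grip_width: 0.0427
[ 0.517  -0.0762] 0.8 0.95 [212. 165. 262. 220.]
[ 0.605  -0.0247] 1.5 0.95 [293. 120. 348. 173.]
[ 0.5471 -0.0241] 0.7 0.87 [239. 119. 292. 173.]
[ 0.4894 -0.0236] 1.3 0.71 [183. 119. 237. 172.]
[0.517  0.0267] 1.9 0.62 [208.  66. 262. 122.]
[ 0.5753 -0.0745] 1.0 0.6 [266. 164. 317. 218.]
(array([ 0.54652892, -0.02350888]), np.float64(-87.1906967163086))
t [198.  126.4 -15.3] r [-0.07 -0.02  0.13] clk 47.65
```

View pics/p11.png

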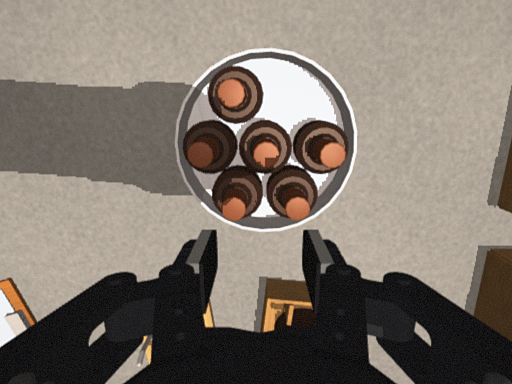

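```bash
python3 -m creep '[{"rx":0,"ry":0,"rz":0,"tx":198,"ty":126,"tz":-15,"hand":0},{"rx":0,"ry":0,"rz":0,"tx":198,"ty":126,"tz":-15,"hand":0},{"rx":0,"ry":0,"rz":0,"tx":198,"ty":126,"tz":-15,"hand":0},{"rx":0,"ry":0,"rz":0,"tx":198,"ty":126,"tz":-15,"hand":0},{"rx":0,"ry":0,"rz":0,"tx":198,"ty":126,"tz":-15,"hand":0},{"rx":0,"ry":0,"rz":0,"tx":198,"ty":126,"tz":-15,"hand":0},{"rx":0,"ry":0,"rz":0,"tx":198,"ty":126,"tz":-15,"hand":0},{"rx":0,"ry":0,"rz":0,"tx":198,"ty":126,"tz":-15,"hand":0}]'
python3 -m creep '[{"rx":0,"ry":0,"rz":0,"tx":0,"ty":0,"tz":0,"hand":0},{"rx":0,"ry":0,"rz":0,"tx":0,"ty":0,"tz":0,"hand":0}]'
python3 - <<'E'
from h import *
f,c,o=jarw("p12")
for k in o: print(k[0].round(4),k[1].round(1),round(k[2],2),k[3])
to(.666,.205,.0575,90)
E
```

```text
clock: 48.45
position: [0.6656, 0.1465, 0.23]
tool_rot: [-3.141, 0.001, 1.572]
force: [-0.5, -0.6, 0.2]
grip_width: 0.0425
clock: 48.65
position: [0.6661, 0.1463, 0.2307]
tool_rot: [3.141, 0.0, 1.571]
force: [-0.6, -0.3, 0.9]
grip_width: 0.0427
[0.6673 0.2044] 1.0 0.94 [235.  89. 285. 141.]
[0.5243 0.0446] 15.2 0.74 [114. 237. 166. 281.]
[ 0.6233 -0.0119] 13.4 0.73 [204. 271. 234. 326.]
[ 0.5152 -0.0795] 31.2 0.6 [120. 337. 151. 374.]
t [ 5.840e+01 -1.000e-01  1.732e+02] r [ 0.01 -0.    0.04] clk 48.75
```

View pics/p12.png

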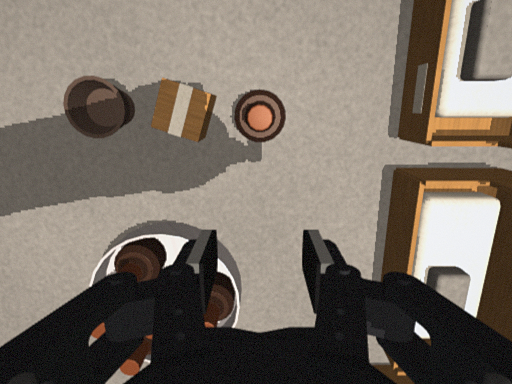

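```bash
python3 -m creep '[{"rx":0,"ry":0,"rz":0,"tx":40,"ty":0.5,"tz":45,"hand":0},{"rx":0,"ry":0,"rz":0,"tx":58,"ty":0.5,"tz":90,"hand":0},{"rx":0,"ry":0,"rz":0,"tx":58,"ty":0.5,"tz":125,"hand":0},{"rx":0,"ry":0,"rz":0,"tx":58,"ty":0.5,"tz":155,"hand":0},{"rx":0,"ry":0,"rz":0,"tx":58,"ty":0.5,"tz":168,"hand":0},{"rx":0,"ry":0,"rz":0,"tx":58,"ty":0.5,"tz":173,"hand":0},{"rx":0,"ry":0,"rz":0,"tx":58,"ty":0.5,"tz":173,"hand":0},{"rx":0,"ry":0,"rz":0,"tx":58,"ty":0.5,"tz":173,"hand":0}]' 40
python3 -m creep '[{"rx":0,"ry":0,"rz":0,"tx":0,"ty":0,"tz":0,"hand":1},{"rx":0,"ry":0,"rz":0,"tx":0,"ty":0,"tz":0,"hand":1},{"rx":0,"ry":0,"rz":0,"tx":0,"ty":0,"tz":0,"hand":1},{"rx":0,"ry":0,"rz":0,"tx":0,"ty":0,"tz":0,"hand":1},{"rx":0,"ry":0,"rz":0,"tx":0,"ty":0,"tz":0,"hand":1}]' 60
python3 -m creep '[{"rx":0,"ry":0,"rz":0,"tx":0,"ty":0,"tz":-15,"hand":1},{"rx":0,"ry":0,"rz":0,"tx":0,"ty":0,"tz":-40,"hand":1},{"rx":0,"ry":0,"rz":0,"tx":0,"ty":0,"tz":-70,"hand":1},{"rx":0,"ry":0,"rz":0,"tx":0,"ty":0,"tz":-95,"hand":1},{"rx":0,"ry":0,"rz":0,"tx":0,"ty":0,"tz":-110,"hand":1},{"rx":0,"ry":0,"rz":0,"tx":0,"ty":0,"tz":-113,"hand":1},{"rx":0,"ry":0,"rz":0,"tx":0,"ty":0,"tz":-113,"hand":1}]'
python3 -c "
from h import *
to(.576,.0286,.17,90)
f,c=grab('wrist','g8')"
```

```text
clock: 49.55
position: [0.6676, 0.2051, 0.0592]
tool_rot: [3.139, -0.001, 1.572]
force: [0.3, 0.9, 0.3]
grip_width: 0.0428
clock: 50.05
position: [0.6672, 0.2052, 0.059]
tool_rot: [3.14, -0.001, 1.572]
force: [-3.2, -0.5, 7.3]
grip_width: 0.0224
clock: 50.75
position: [0.6665, 0.2051, 0.1704]
tool_rot: [3.142, -0.0, 1.572]
force: [0.1, 0.3, -2.5]
grip_width: 0.0221
t [-176.3  -90.7    0.4] r [ 0.   -0.    0.08] clk 50.75
```

View pics/g8.png

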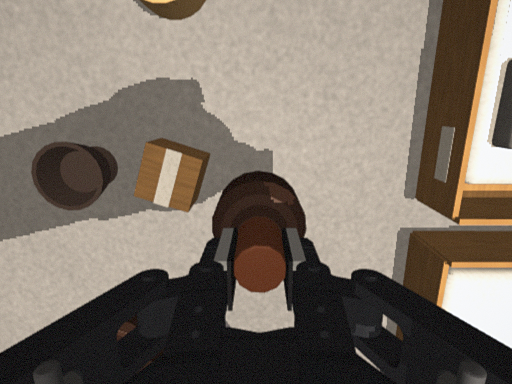

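```bash
python3 -m creep '[{"rx":0,"ry":0,"rz":0,"tx":-15,"ty":-8,"tz":0,"hand":1},{"rx":0,"ry":0,"rz":0,"tx":-42,"ty":-22,"tz":0,"hand":1},{"rx":0,"ry":0,"rz":0,"tx":-72,"ty":-37,"tz":0,"hand":1},{"rx":0,"ry":0,"rz":0,"tx":-102,"ty":-52,"tz":0,"hand":1},{"rx":0,"ry":0,"rz":0,"tx":-132,"ty":-68,"tz":0,"hand":1},{"rx":0,"ry":0,"rz":0,"tx":-156,"ty":-80,"tz":0,"hand":1},{"rx":0,"ry":0,"rz":0,"tx":-171,"ty":-88,"tz":0,"hand":1},{"rx":0,"ry":0,"rz":0,"tx":-176.5,"ty":-90.5,"tz":0,"hand":1}]'
python3 -m creep '[{"rx":0,"ry":0,"rz":0,"tx":0,"ty":0,"tz":20,"hand":1},{"rx":0,"ry":0,"rz":0,"tx":0,"ty":0,"tz":40,"hand":1},{"rx":0,"ry":0,"rz":0,"tx":0,"ty":0,"tz":55,"hand":1},{"rx":0,"ry":0,"rz":0,"tx":0,"ty":0,"tz":60,"hand":1},{"rx":0,"ry":0,"rz":0,"tx":0,"ty":0,"tz":60,"hand":1},{"rx":0,"ry":0,"rz":0,"tx":0,"ty":0,"tz":60,"hand":1}]'
python3 -c "
from h import *
to(.576,.0284,.0633,90)"
```

```text
clock: 51.6
position: [0.5756, 0.027, 0.1699]
tool_rot: [-3.14, 0.0, 1.571]
force: [-0.1, -0.6, -1.9]
grip_width: 0.0219
clock: 52.2
position: [0.5768, 0.0288, 0.1109]
tool_rot: [3.141, -0.0, 1.573]
force: [0.1, -0.2, -2.0]
grip_width: 0.0221
t [-0.5 -0.8 47.6] r [ 0.03 -0.01  0.1 ] clk 52.2
```

```bash
python3 -m creep '[{"rx":0,"ry":0,"rz":0,"tx":0,"ty":-0.7,"tz":15,"hand":1},{"rx":0,"ry":0,"rz":0,"tx":0,"ty":-0.7,"tz":30,"hand":1},{"rx":0,"ry":0,"rz":0,"tx":0,"ty":-0.7,"tz":40,"hand":1},{"rx":0,"ry":0,"rz":0,"tx":0,"ty":-0.7,"tz":45,"hand":1},{"rx":0,"ry":0,"rz":0,"tx":0,"ty":-0.7,"tz":46.7,"hand":1},{"rx":0,"ry":0,"rz":0,"tx":0,"ty":-0.7,"tz":46.7,"hand":1}]'
python3 -m creep '[{"rx":0,"ry":0,"rz":0,"tx":0,"ty":0,"tz":0.7,"hand":1},{"rx":0,"ry":0,"rz":0,"tx":0,"ty":0,"tz":0.7,"hand":1}]'
python3 -m creep '[{"rx":0,"ry":0,"rz":0,"tx":0,"ty":0,"tz":0.5,"hand":1},{"rx":0,"ry":0,"rz":0,"tx":0,"ty":0,"tz":0.5,"hand":1}]'
```

```text
clock: 52.8
position: [0.5758, 0.0284, 0.0638]
tool_rot: [-3.142, 0.0, 1.572]
force: [0.4, -1.2, -1.5]
grip_width: 0.0222
clock: 53.0
position: [0.5759, 0.0284, 0.0634]
tool_rot: [3.141, -0.0, 1.572]
force: [0.2, -0.0, -1.9]
grip_width: 0.0224
clock: 53.2
position: [0.5759, 0.0284, 0.063]
tool_rot: [3.141, -0.0, 1.572]
force: [-1.8, 0.1, 2.9]
grip_width: 0.0222
```

```bash
python3 -m creep '[{"rx":0,"ry":0,"rz":0,"tx":0,"ty":0,"tz":0,"hand":0.5},{"rx":0,"ry":0,"rz":0,"tx":0,"ty":0,"tz":0,"hand":0.1},{"rx":0,"ry":0,"rz":0,"tx":0,"ty":0,"tz":0,"hand":0.1},{"rx":0,"ry":0,"rz":0,"tx":0,"ty":0,"tz":0,"hand":0.1},{"rx":0,"ry":0,"rz":0,"tx":0,"ty":0,"tz":-20,"hand":0.1},{"rx":0,"ry":0,"rz":0,"tx":0,"ty":0,"tz":-60,"hand":0},{"rx":0,"ry":0,"rz":0,"tx":-30,"ty":-10,"tz":-110,"hand":0},{"rx":0,"ry":0,"rz":0,"tx":-70,"ty":-30,"tz":-160,"hand":0}]'
python3 -m creep '[{"rx":0,"ry":0,"rz":0,"tx":-30,"ty":0,"tz":-10,"hand":0},{"rx":0,"ry":0,"rz":0,"tx":-30,"ty":0,"tz":-10,"hand":0},{"rx":0,"ry":0,"rz":0,"tx":-30,"ty":0,"tz":-10,"hand":0}]'
python3 - <<'E'
from h import *
f,c,o=jarw("p13")
for k in o: print(k[0].round(4),k[1].round(1),round(k[2],2),k[3])
to(.37,-.30,.28,0)
E
```

```text
clock: 54.0
position: [0.5533, -0.0261, 0.2044]
tool_rot: [3.141, -0.0, 1.574]
force: [1.2, -0.2, 1.1]
grip_width: 0.0429
clock: 54.3
position: [0.5532, -0.0566, 0.2128]
tool_rot: [3.141, -0.0, 1.571]
force: [-0.0, 0.6, 0.4]
grip_width: 0.0426
[ 0.5469 -0.0242] 1.4 0.93 [226. 115. 279. 168.]
[0.5751 0.0271] 1.3 0.92 [254.  59. 309. 117.]
[0.5174 0.0265] 2.0 0.91 [194.  60. 250. 117.]
[ 0.4892 -0.0237] 1.9 0.89 [169. 115. 225. 167.]
[ 0.6051 -0.0249] 2.5 0.87 [283. 116. 336. 168.]
[ 0.5755 -0.0744] 0.2 0.66 [254. 159. 306. 215.]
[ 0.5175 -0.075 ] 1.7 0.63 [200. 160. 250. 215.]
t [-244.2 -183.6  -67.8] r [-6.000e-02  2.000e-02  9.013e+01] clk 54.4
```

View pics/p13.png

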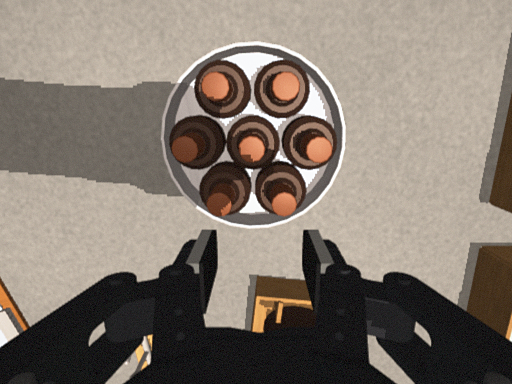

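```bash
python3 -m creep '[{"rx":0,"ry":0,"rz":45,"tx":-122,"ty":-92,"tz":-68,"hand":0},{"rx":0,"ry":0,"rz":45,"tx":-122,"ty":-92,"tz":-68,"hand":0},{"rx":0,"ry":0,"rz":45,"tx":-122,"ty":-92,"tz":-68,"hand":0},{"rx":0,"ry":0,"rz":45,"tx":-122,"ty":-92,"tz":-68,"hand":0},{"rx":0,"ry":0,"rz":45,"tx":-200,"ty":-150,"tz":-68,"hand":0},{"rx":0,"ry":0,"rz":60,"tx":-244,"ty":-184,"tz":-68,"hand":0},{"rx":0,"ry":0,"rz":75,"tx":-244,"ty":-184,"tz":-68,"hand":0},{"rx":0,"ry":0,"rz":75,"tx":-244,"ty":-184,"tz":-68,"hand":0}]'
python3 -c "
from h import *
to(.37,-.30,.28,0)"
```

```text
clock: 55.2
position: [0.366, -0.3041, 0.2806]
tool_rot: [3.141, 0.001, 0.36]
force: [0.7, 0.6, 0.3]
grip_width: 0.0425
t [ 5.2 -2.4  0.6] r [ 0.05  0.08 20.64] clk 55.2
```

```bash
python3 -m creep '[{"rx":0,"ry":0,"rz":15,"tx":0,"ty":0,"tz":0,"hand":0},{"rx":0,"ry":0,"rz":15,"tx":0,"ty":0,"tz":0,"hand":0},{"rx":0,"ry":0,"rz":15,"tx":0,"ty":0,"tz":0,"hand":0},{"rx":0,"ry":0,"rz":15,"tx":0,"ty":0,"tz":0,"hand":0}]'
python3 - <<'E'
from h import *
to(.37,-.30,.28,0)
f,c=grab("wrist","c1")
for o in viewer.outline_of("saucer1",f):
    if o["score"]<.2: continue
    ys,xs=np.nonzero(o["mask"]); print(round(o["score"],2),o["bbox"],back(c,(xs.mean(),ys.mean()),.075).round(4))
E
```

```text
clock: 55.6
position: [0.3699, -0.2999, 0.2804]
tool_rot: [-3.141, 0.001, 0.115]
force: [0.9, -0.3, 0.3]
grip_width: 0.0428
t [0.1 0.1 0.4] r [-0.01  0.04  6.6 ] clk 55.6
0.52 [318.4, 0.0, 332.2, 12.2] [ 0.5436 -0.3472  0.075 ]
```

View pics/c1.png

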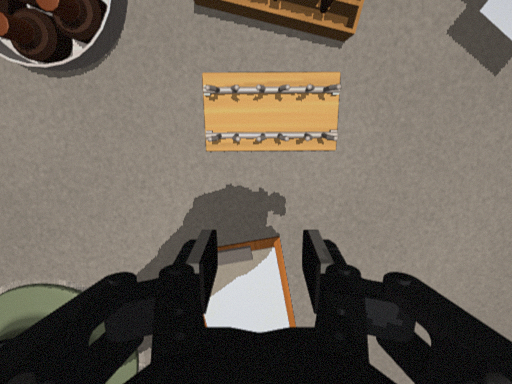

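```bash
cat >> h.py <<'E'
def rect(c,img,z,cx,cy,half=.14,s=4000):
    # metric image: u=+x... pixel (i: x, j: y)
    P=np.array([[cx-half,cy-half,z],[cx+half,cy-half,z],[cx+half,cy+half,z],[cx-half,cy+half,z]])
    n=int(2*half*s); q=proj(c,P).astype(np.float32)
    H=cv2.getPerspectiveTransform(q,np.array([[0,0],[n,0],[n,n],[0,n]],np.float32))
    return cv2.warpPerspective(img,H,(n,n)), (lambda p:np.array(p)/s+[cx-half,cy-half])
E
python3 - <<'E'
from h import *
f,c=grab("wrist")
w,m=rect(c,f["pixels"],.012,.435,-.305,.12)
hsv=cv2.cvtColor(w,cv2.COLOR_BGR2HSV)
k=((hsv[...,1]>110)&(hsv[...,2]>110)).astype(np.uint8)
k=cv2.morphologyEx(k,cv2.MORPH_CLOSE,np.ones((61,61)))
k=cv2.morphologyEx(k,cv2.MORPH_OPEN,np.ones((41,41)))
cn=max(cv2.findContours(k,0,2)[0],key=cv2.contourArea)
r=cv2.minAreaRect(cn); print(m(r[0]),np.array(r[1])/4000,r[2])
b=cv2.boxPoints(r); cv2.drawContours(w,[b.astype(int)],0,(0,0,255),2); cv2.imwrite("pics/rk.png",cv2.resize(w,(600,600)))
E
```

```text
[ 0.43251545 -0.30818683] [0.09943217 0.1750271 ] 6.900328159332275
```

View pics/rk.png

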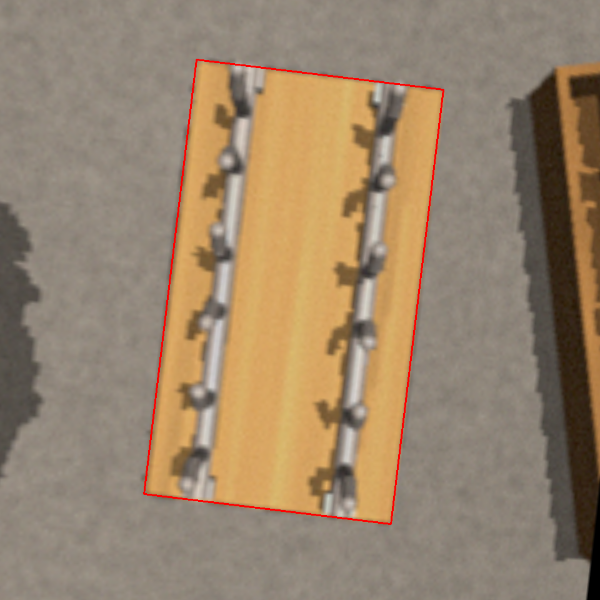

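```bash
python3 -c "
from h import *
to(.53,-.305,.28,-5.6)"
```

```text
t [158.9  22.7   0.6] r [-0.    0.02 12.07] clk 55.75
```

```bash
python3 -m creep '[{"rx":0,"ry":0,"rz":6,"tx":80,"ty":11,"tz":0,"hand":0},{"rx":0,"ry":0,"rz":12,"tx":159,"ty":23,"tz":0,"hand":0},{"rx":0,"ry":0,"rz":12,"tx":159,"ty":23,"tz":0,"hand":0},{"rx":0,"ry":0,"rz":12,"tx":159,"ty":23,"tz":0,"hand":0},{"rx":0,"ry":0,"rz":12,"tx":159,"ty":23,"tz":0,"hand":0},{"rx":0,"ry":0,"rz":12,"tx":159,"ty":23,"tz":0,"hand":0},{"rx":0,"ry":0,"rz":12,"tx":159,"ty":23,"tz":0,"hand":0}]'
python3 - <<'E'
from h import *
to(.53,-.305,.28,-5.6)
f,c=grab("wrist","c2")
for o in viewer.outline_of("saucer1",f):
    if o["score"]<.2: continue
    ys,xs=np.nonzero(o["mask"]); print(round(o["score"],2),o["bbox"],back(c,(xs.mean(),ys.mean()),.075).round(4))
E
```

```text
clock: 56.45
position: [0.5289, -0.3063, 0.2811]
tool_rot: [-3.142, -0.0, -0.1]
force: [-0.2, -0.1, 0.8]
grip_width: 0.0431
t [ 1.  -1.4  1.1] r [-0.   -0.01 -0.13] clk 56.45
0.84 [188.8, 64.4, 210.8, 148.2] [ 0.6036 -0.2488  0.075 ]
0.73 [288.8, 66.3, 304.9, 146.9] [ 0.5917 -0.3545  0.075 ]
0.69 [242.9, 67.5, 258.5, 148.4] [ 0.5968 -0.3025  0.075 ]
```

View pics/c2.png

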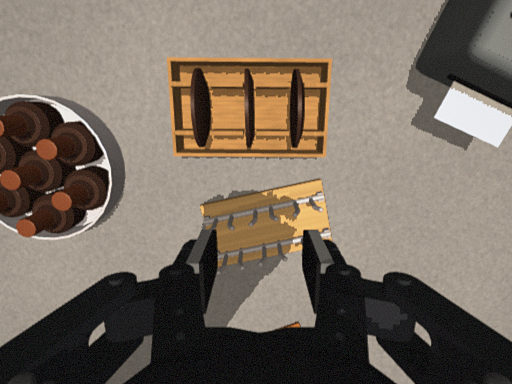

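```bash
python3 - <<'E'
from h import *
f,c=grab("wrist")
w,m=rect(c,f["pixels"],.048,.598,-.305,.13)
hsv=cv2.cvtColor(w,cv2.COLOR_BGR2HSV)
k=((hsv[...,1]>90)).astype(np.uint8)
k=cv2.morphologyEx(k,cv2.MORPH_CLOSE,np.ones((61,61)))
k=cv2.morphologyEx(k,cv2.MORPH_OPEN,np.ones((61,61)))
cn=max(cv2.findContours(k,0,2)[0],key=cv2.contourArea)
r=cv2.minAreaRect(cn); print(m(r[0]),np.array(r[1])/4000,r[2])
b=cv2.boxPoints(r); cv2.drawContours(w,[b.astype(int)],0,(0,0,255),2); cv2.imwrite("pics/ct.png",cv2.resize(w,(600,600)))
w2,m2=rect(c,f["pixels"],.096,.598,-.305,.13); cv2.imwrite("pics/ct2.png",cv2.resize(w2,(600,600)))
E
```

```text
[ 0.59568772 -0.30151353] [0.18914119 0.11425321] 83.82982635498047
```

View pics/ct.png

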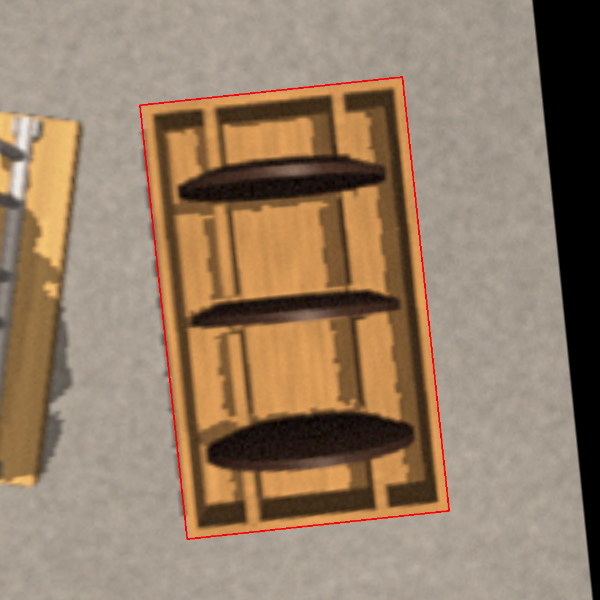

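View pics/ct2.png

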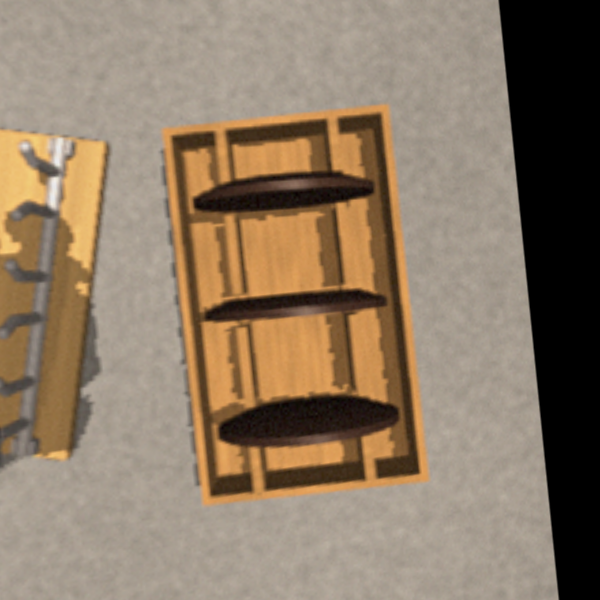

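```bash
python3 -c "
from h import *
to(.5900,-.3562,.060,-6.2)"
```

```text
t [ 65.1  43.9 221.3] r [-0.01 -0.04  0.49] clk 56.6
```

```bash
python3 -m creep '[{"rx":0,"ry":0,"rz":0.5,"tx":40,"ty":28,"tz":20,"hand":0},{"rx":0,"ry":0,"rz":0.5,"tx":65,"ty":44,"tz":60,"hand":0},{"rx":0,"ry":0,"rz":0.5,"tx":65,"ty":44,"tz":105,"hand":0},{"rx":0,"ry":0,"rz":0.5,"tx":65,"ty":44,"tz":130,"hand":0},{"rx":0,"ry":0,"rz":0.5,"tx":65,"ty":44,"tz":140,"hand":0},{"rx":0,"ry":0,"rz":0.5,"tx":65,"ty":44,"tz":140,"hand":0}]' 40
python3 -c "
from h import *
to(.5900,-.3562,.060,-6.2)
grab('wrist','c3')"
```

```text
clock: 57.2
position: [0.5899, -0.356, 0.1404]
tool_rot: [-3.141, 0.001, -0.108]
force: [-0.2, -0.2, 0.2]
grip_width: 0.0429
t [ 0.2  0.2 80.4] r [-0.02  0.06  0.01] clk 57.2
```

View pics/c3.png

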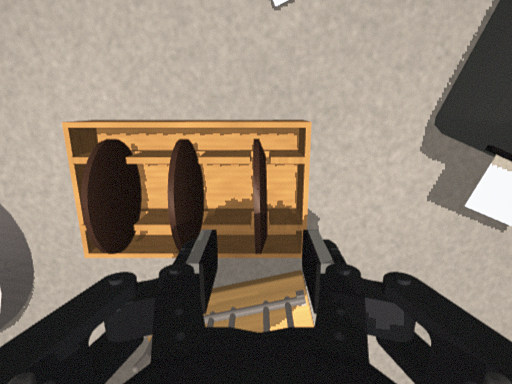

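```bash
python3 -m creep '[{"rx":0,"ry":0,"rz":0,"tx":0,"ty":0,"tz":30,"hand":0},{"rx":0,"ry":0,"rz":0,"tx":0,"ty":0,"tz":55,"hand":0},{"rx":0,"ry":0,"rz":0,"tx":0,"ty":0,"tz":72,"hand":0.2},{"rx":0,"ry":0,"rz":0,"tx":0,"ty":0,"tz":80,"hand":0.3},{"rx":0,"ry":0,"rz":0,"tx":0,"ty":0,"tz":81,"hand":0.3},{"rx":0,"ry":0,"rz":0,"tx":0,"ty":0,"tz":81,"hand":0.3}]' 30
python3 -m creep '[{"rx":0,"ry":0,"rz":0,"tx":0,"ty":0,"tz":0,"hand":1},{"rx":0,"ry":0,"rz":0,"tx":0,"ty":0,"tz":0,"hand":1},{"rx":0,"ry":0,"rz":0,"tx":0,"ty":0,"tz":0,"hand":1},{"rx":0,"ry":0,"rz":0,"tx":0,"ty":0,"tz":0,"hand":1},{"rx":0,"ry":0,"rz":0,"tx":0,"ty":0,"tz":0,"hand":1}]' 40
python3 -c "
from h import *
to(.5900,-.3562,.060,-6.2)
grab('wrist','c4')"
```

```text
clock: 57.85
position: [0.5909, -0.3565, 0.0609]
tool_rot: [3.141, -0.001, -0.108]
force: [0.3, 0.3, 0.6]
grip_width: 0.0299
clock: 58.35
position: [0.5908, -0.3565, 0.0605]
tool_rot: [3.141, -0.001, -0.108]
force: [0.0, 0.3, 6.2]
grip_width: 0.0082
t [-0.8 -0.2  0.5] r [ 0.03 -0.07  0.02] clk 58.35
```

View pics/c4.png

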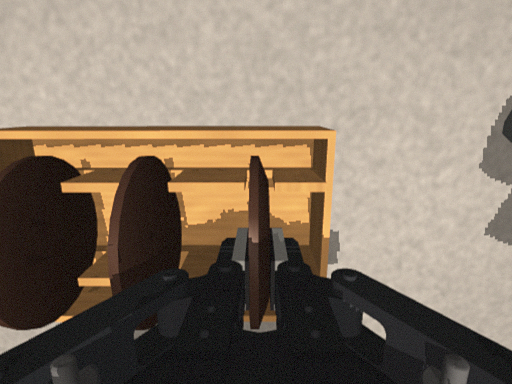

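```bash
python3 -m creep '[{"rx":0,"ry":0,"rz":0,"tx":0,"ty":0,"tz":-12,"hand":1},{"rx":0,"ry":0,"rz":0,"tx":0,"ty":0,"tz":-32,"hand":1},{"rx":0,"ry":0,"rz":0,"tx":0,"ty":0,"tz":-57,"hand":1},{"rx":0,"ry":0,"rz":0,"tx":0,"ty":0,"tz":-82,"hand":1},{"rx":0,"ry":0,"rz":0,"tx":0,"ty":0,"tz":-97,"hand":1},{"rx":0,"ry":0,"rz":0,"tx":0,"ty":0,"tz":-105,"hand":1},{"rx":0,"ry":0,"rz":0,"tx":0,"ty":0,"tz":-105,"hand":1}]' 60
python3 -c "
from h import *
st=bot.observe();print(st['grip_width'],st['force'],st['position'])
to(.4392,-.3638,.166,6.9)"
```

```text
clock: 59.1
position: [0.5906, -0.3562, 0.1655]
tool_rot: [3.141, -0.001, -0.108]
force: [0.3, 0.1, -2.0]
grip_width: 0.0082
0.008187817708232386 [ 0.33945615  0.06549851 -2.04520219] [ 0.59060565 -0.35616509  0.16547304]
t [-149.7   23.9   -0.7] r [  0.02  -0.05 -13.08] clk 59.1
```

```bash
python3 -m creep '[{"rx":0,"ry":0,"rz":-1,"tx":-15,"ty":2,"tz":0,"hand":1},{"rx":0,"ry":0,"rz":-4,"tx":-40,"ty":6,"tz":0,"hand":1},{"rx":0,"ry":0,"rz":-7,"tx":-70,"ty":11,"tz":0,"hand":1},{"rx":0,"ry":0,"rz":-10,"tx":-100,"ty":16,"tz":0,"hand":1},{"rx":0,"ry":0,"rz":-12,"tx":-126,"ty":20,"tz":0,"hand":1},{"rx":0,"ry":0,"rz":-13.1,"tx":-143,"ty":23,"tz":0,"hand":1},{"rx":0,"ry":0,"rz":-13.1,"tx":-149.7,"ty":24,"tz":0,"hand":1},{"rx":0,"ry":0,"rz":-13.1,"tx":-149.7,"ty":24,"tz":0,"hand":1}]'
python3 -m creep '[{"rx":0,"ry":0,"rz":0,"tx":0,"ty":0,"tz":20,"hand":1},{"rx":0,"ry":0,"rz":0,"tx":0,"ty":0,"tz":20,"hand":1},{"rx":0,"ry":0,"rz":0,"tx":0,"ty":0,"tz":20,"hand":1}]'
python3 -c "
from h import *
to(.4392,-.3638,.0700,6.9)
grab('wrist','r1')"
```

```text
clock: 59.9
position: [0.4385, -0.3638, 0.1643]
tool_rot: [-3.141, 0.001, 0.119]
force: [0.5, -0.3, -1.2]
grip_width: 0.0082
clock: 60.2
position: [0.4395, -0.3636, 0.1445]
tool_rot: [-3.141, 0.001, 0.121]
force: [-0.6, -0.7, -0.3]
grip_width: 0.0083
t [-0.3  0.2 74.5] r [-0.03  0.05  0.04] clk 60.2
```

View pics/r1.png

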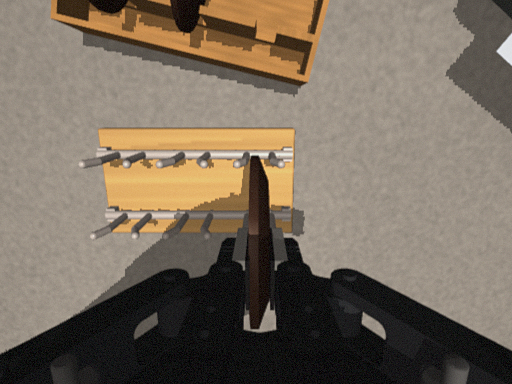

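```bash
python3 -m creep '[{"rx":0,"ry":0,"rz":0,"tx":0,"ty":0,"tz":15,"hand":1},{"rx":0,"ry":0,"rz":0,"tx":0,"ty":0,"tz":28,"hand":1},{"rx":0,"ry":0,"rz":0,"tx":0,"ty":0,"tz":38,"hand":1},{"rx":0,"ry":0,"rz":0,"tx":0,"ty":0,"tz":38,"hand":1}]'
python3 -m creep '[{"rx":0,"ry":0,"rz":0,"tx":0,"ty":0,"tz":10,"hand":1},{"rx":0,"ry":0,"rz":0,"tx":0,"ty":0,"tz":20,"hand":1},{"rx":0,"ry":0,"rz":0,"tx":0,"ty":0,"tz":28,"hand":1},{"rx":0,"ry":0,"rz":0,"tx":0,"ty":0,"tz":32,"hand":1},{"rx":0,"ry":0,"rz":0,"tx":0,"ty":0,"tz":33.5,"hand":1},{"rx":0,"ry":0,"rz":0,"tx":0,"ty":0,"tz":33.5,"hand":1}]'
python3 -c "
from h import *
to(.4392,-.3638,.0695,6.9)
grab('wrist','r2')"
```

```text
clock: 60.65
position: [0.4385, -0.3635, 0.1056]
tool_rot: [-3.14, 0.001, 0.121]
force: [0.3, 0.2, -0.6]
grip_width: 0.0083
clock: 61.25
position: [0.4389, -0.3639, 0.0732]
tool_rot: [-3.142, 0.0, 0.121]
force: [-0.5, 0.1, -2.2]
grip_width: 0.0082
t [ 0.3 -0.1  3.7] r [-0.    0.01  0.02] clk 61.25
```

View pics/r2.png

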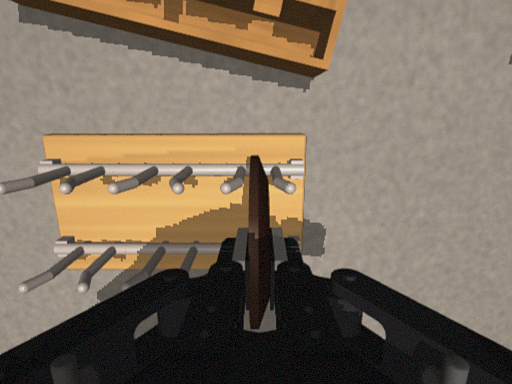

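```bash
python3 -m creep '[{"rx":0,"ry":0,"rz":0,"tx":0,"ty":0,"tz":1.5,"hand":1},{"rx":0,"ry":0,"rz":0,"tx":0,"ty":0,"tz":2,"hand":1},{"rx":0,"ry":0,"rz":0,"tx":0,"ty":0,"tz":2,"hand":1}]'
python3 -m creep '[{"rx":0,"ry":0,"rz":0,"tx":0,"ty":0,"tz":0.7,"hand":1},{"rx":0,"ry":0,"rz":0,"tx":0,"ty":0,"tz":0.7,"hand":1}]'
python3 -m creep '[{"rx":0,"ry":0,"rz":0,"tx":0,"ty":0,"tz":0.6,"hand":1},{"rx":0,"ry":0,"rz":0,"tx":0,"ty":0,"tz":0.6,"hand":1}]'
```

```text
clock: 61.6
position: [0.439, -0.3639, 0.0713]
tool_rot: [3.142, -0.0, 0.121]
force: [-0.0, -0.2, -1.4]
grip_width: 0.0083
clock: 61.8
position: [0.4393, -0.364, 0.0708]
tool_rot: [3.141, -0.001, 0.121]
force: [0.4, -0.3, 4.6]
grip_width: 0.0082
clock: 62.0
position: [0.4399, -0.364, 0.0704]
tool_rot: [3.141, -0.002, 0.121]
force: [5.2, 0.1, 3.2]
grip_width: 0.0084
```

```bash
python3 -m creep '[{"rx":0,"ry":0,"rz":0,"tx":0.7,"ty":0,"tz":-1,"hand":1},{"rx":0,"ry":0,"rz":0,"tx":1.7,"ty":0,"tz":-1,"hand":1},{"rx":0,"ry":0,"rz":0,"tx":1.7,"ty":0,"tz":0,"hand":1},{"rx":0,"ry":0,"rz":0,"tx":1.7,"ty":0,"tz":0,"hand":1}]'
python3 -m creep '[{"rx":0,"ry":0,"rz":0,"tx":0,"ty":0,"tz":0.7,"hand":1},{"rx":0,"ry":0,"rz":0,"tx":0,"ty":0,"tz":0.7,"hand":1}]'
```

```text
clock: 62.4
position: [0.4405, -0.3637, 0.0701]
tool_rot: [-3.142, 0.0, 0.121]
force: [-1.5, 1.2, 6.6]
grip_width: 0.0084
clock: 62.6
position: [0.4406, -0.3638, 0.0699]
tool_rot: [3.142, -0.0, 0.12]
force: [-3.0, 3.7, 17.4]
grip_width: 0.0082
```

```bash
python3 -m creep '[{"rx":0,"ry":0,"rz":0,"tx":0,"ty":0,"tz":-0.4,"hand":0.8},{"rx":0,"ry":0,"rz":0,"tx":0,"ty":0,"tz":-0.4,"hand":0.4},{"rx":0,"ry":0,"rz":0,"tx":0,"ty":0,"tz":-0.4,"hand":0.4},{"rx":0,"ry":0,"rz":0,"tx":0,"ty":0,"tz":-0.4,"hand":0.4},{"rx":0,"ry":0,"rz":0,"tx":0,"ty":0,"tz":-20,"hand":0.4},{"rx":0,"ry":0,"rz":0,"tx":0,"ty":0,"tz":-60,"hand":0.3},{"rx":0,"ry":0,"rz":0,"tx":0,"ty":0,"tz":-100,"hand":0}]'
python3 -c "
from h import *
grab('wrist','r3'); grab('scene','r3s')
to(.5957,-.3025,.166,-6.2)"
```

```text
clock: 63.3
position: [0.44, -0.3635, 0.1699]
tool_rot: [-3.141, 0.002, 0.12]
force: [0.5, 0.7, 0.3]
grip_width: 0.0419
t [160.  -43.8   8.3] r [ 0.2  -0.3  13.09] clk 63.4
```

View pics/r3.png

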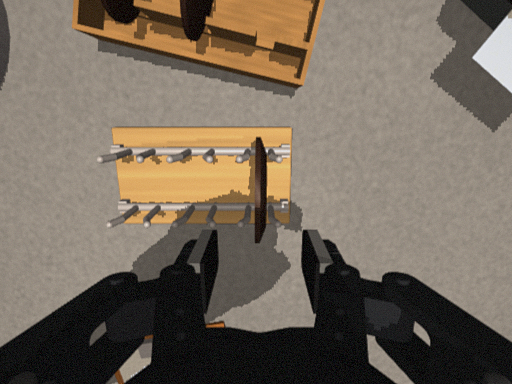

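```bash
python3 -m creep '[{"rx":0,"ry":0,"rz":6.5,"tx":80,"ty":-22,"tz":4,"hand":0},{"rx":0,"ry":0,"rz":13,"tx":160,"ty":-44,"tz":8,"hand":0},{"rx":0,"ry":0,"rz":13,"tx":160,"ty":-44,"tz":8,"hand":0},{"rx":0,"ry":0,"rz":13,"tx":160,"ty":-44,"tz":8,"hand":0},{"rx":0,"ry":0,"rz":13,"tx":160,"ty":-44,"tz":8,"hand":0},{"rx":0,"ry":0,"rz":13,"tx":160,"ty":-44,"tz":8,"hand":0},{"rx":0,"ry":0,"rz":13,"tx":160,"ty":-44,"tz":30,"hand":0},{"rx":0,"ry":0,"rz":13,"tx":160,"ty":-44,"tz":30,"hand":0}]' 30
python3 -c "
from h import *
to(.5957,-.3025,.0605,-6.2)
grab('wrist','c5')"
```

```text
clock: 64.2
position: [0.592, -0.3011, 0.1374]
tool_rot: [-3.141, 0.003, -0.108]
force: [-0.3, 0.3, -0.3]
grip_width: 0.0429
t [ 4.1  1.1 76.9] r [-0.05  0.18  0.02] clk 64.2
```

View pics/c5.png

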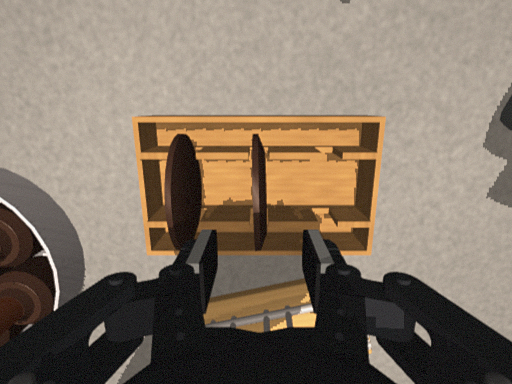

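```bash
python3 -m creep '[{"rx":0,"ry":0,"rz":0,"tx":4,"ty":0.5,"tz":30,"hand":0},{"rx":0,"ry":0,"rz":0,"tx":4,"ty":0.5,"tz":52,"hand":0.1},{"rx":0,"ry":0,"rz":0,"tx":4,"ty":0.5,"tz":69,"hand":0.2},{"rx":0,"ry":0,"rz":0,"tx":4,"ty":0.5,"tz":77,"hand":0.3},{"rx":0,"ry":0,"rz":0,"tx":4,"ty":0.5,"tz":77.5,"hand":0.3},{"rx":0,"ry":0,"rz":0,"tx":4,"ty":0.5,"tz":77.5,"hand":0.3}]' 30
python3 -m creep '[{"rx":0,"ry":0,"rz":0,"tx":0,"ty":0,"tz":0,"hand":1},{"rx":0,"ry":0,"rz":0,"tx":0,"ty":0,"tz":0,"hand":1},{"rx":0,"ry":0,"rz":0,"tx":0,"ty":0,"tz":0,"hand":1},{"rx":0,"ry":0,"rz":0,"tx":0,"ty":0,"tz":0,"hand":1},{"rx":0,"ry":0,"rz":0,"tx":0,"ty":0,"tz":0,"hand":1}]' 40
python3 -m creep '[{"rx":0,"ry":0,"rz":0,"tx":0,"ty":0,"tz":-12,"hand":1},{"rx":0,"ry":0,"rz":0,"tx":0,"ty":0,"tz":-32,"hand":1},{"rx":0,"ry":0,"rz":0,"tx":0,"ty":0,"tz":-57,"hand":1},{"rx":0,"ry":0,"rz":0,"tx":0,"ty":0,"tz":-82,"hand":1},{"rx":0,"ry":0,"rz":0,"tx":0,"ty":0,"tz":-97,"hand":1},{"rx":0,"ry":0,"rz":0,"tx":0,"ty":0,"tz":-105,"hand":1},{"rx":0,"ry":0,"rz":0,"tx":0,"ty":0,"tz":-105,"hand":1}]' 60
python3 -c "
from h import *
to(.4338,-.3080,.166,6.9)"
```

```text
clock: 64.85
position: [0.5984, -0.3021, 0.0627]
tool_rot: [3.141, -0.001, -0.106]
force: [0.2, -0.1, -0.1]
grip_width: 0.0298
clock: 65.35
position: [0.5986, -0.3017, 0.0624]
tool_rot: [3.141, -0.001, -0.106]
force: [0.1, 1.0, 6.3]
grip_width: 0.0084
clock: 66.05
position: [0.5983, -0.3017, 0.1674]
tool_rot: [3.141, -0.001, -0.106]
force: [-1.0, -0.9, -1.2]
grip_width: 0.008
t [-162.9   23.7    1.3] r [  0.02  -0.05 -12.98] clk 66.05
```

```bash
python3 -m creep '[{"rx":0,"ry":0,"rz":-1,"tx":-15,"ty":2,"tz":0,"hand":1},{"rx":0,"ry":0,"rz":-4,"tx":-42,"ty":6,"tz":0,"hand":1},{"rx":0,"ry":0,"rz":-7,"tx":-74,"ty":11,"tz":0,"hand":1},{"rx":0,"ry":0,"rz":-10,"tx":-106,"ty":16,"tz":0,"hand":1},{"rx":0,"ry":0,"rz":-12,"tx":-134,"ty":20,"tz":0,"hand":1},{"rx":0,"ry":0,"rz":-13,"tx":-153,"ty":23,"tz":0,"hand":1},{"rx":0,"ry":0,"rz":-13,"tx":-161.3,"ty":23.8,"tz":0,"hand":1},{"rx":0,"ry":0,"rz":-13,"tx":-161.3,"ty":23.8,"tz":0,"hand":1}]'
python3 -m creep '[{"rx":0,"ry":0,"rz":0,"tx":0,"ty":0,"tz":20,"hand":1},{"rx":0,"ry":0,"rz":0,"tx":0,"ty":0,"tz":40,"hand":1},{"rx":0,"ry":0,"rz":0,"tx":0,"ty":0,"tz":50,"hand":1},{"rx":0,"ry":0,"rz":0,"tx":0,"ty":0,"tz":55,"hand":1},{"rx":0,"ry":0,"rz":0,"tx":0,"ty":0,"tz":55,"hand":1}]'
python3 -c "
from h import *
to(.4354,-.3079,.0714,6.9)
grab('wrist','r4')"
```

```text
clock: 66.85
position: [0.4346, -0.3082, 0.1664]
tool_rot: [-3.141, 0.001, 0.119]
force: [0.8, 0.6, -1.5]
grip_width: 0.008
clock: 67.35
position: [0.4354, -0.3081, 0.1114]
tool_rot: [-3.141, 0.001, 0.121]
force: [-1.1, -0.1, -1.8]
grip_width: 0.0082
t [ 0.  -0.2 40. ] r [-0.02  0.04  0.03] clk 67.35
```

View pics/r4.png

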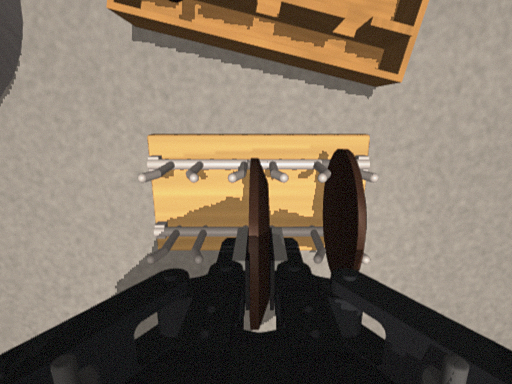

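Centred between tines (238,170) and (279,172). Lower.

```bash
python3 -m creep '[{"rx":0,"ry":0,"rz":0,"tx":0,"ty":0,"tz":12,"hand":1},{"rx":0,"ry":0,"rz":0,"tx":0,"ty":0,"tz":24,"hand":1},{"rx":0,"ry":0,"rz":0,"tx":0,"ty":0,"tz":33,"hand":1},{"rx":0,"ry":0,"rz":0,"tx":0,"ty":0,"tz":37,"hand":1},{"rx":0,"ry":0,"rz":0,"tx":0,"ty":0,"tz":38.5,"hand":1},{"rx":0,"ry":0,"rz":0,"tx":0,"ty":0,"tz":38.5,"hand":1}]'
python3 -m creep '[{"rx":0,"ry":0,"rz":0,"tx":0,"ty":0,"tz":0.8,"hand":1},{"rx":0,"ry":0,"rz":0,"tx":0,"ty":0,"tz":0.8,"hand":1}]'
python3 -m creep '[{"rx":0,"ry":0,"rz":0,"tx":0,"ty":0,"tz":0.6,"hand":1},{"rx":0,"ry":0,"rz":0,"tx":0,"ty":0,"tz":0.6,"hand":1}]'
```

```text
clock: 68.0
position: [0.4351, -0.3083, 0.0732]
tool_rot: [-3.142, 0.0, 0.121]
force: [-0.2, -0.2, -1.0]
grip_width: 0.0083
clock: 68.2
position: [0.4353, -0.3083, 0.0727]
tool_rot: [3.141, -0.0, 0.121]
force: [-0.0, -0.5, -0.5]
grip_width: 0.0076
clock: 68.4
position: [0.4354, -0.3083, 0.0721]
tool_rot: [3.141, -0.0, 0.121]
force: [-0.2, 1.0, 3.3]
grip_width: 0.0081
```

```bash
python3 -m creep '[{"rx":0,"ry":0,"rz":0,"tx":0,"ty":0,"tz":0.5,"hand":1},{"rx":0,"ry":0,"rz":0,"tx":0,"ty":0,"tz":0.5,"hand":1}]'
```

```text
clock: 68.6
position: [0.4355, -0.3084, 0.0719]
tool_rot: [3.141, -0.001, 0.121]
force: [-1.7, 2.2, 12.0]
grip_width: 0.0081
```

```bash
python3 -m creep '[{"rx":0,"ry":0,"rz":0,"tx":0,"ty":0,"tz":-0.3,"hand":0.8},{"rx":0,"ry":0,"rz":0,"tx":0,"ty":0,"tz":-0.3,"hand":0.4},{"rx":0,"ry":0,"rz":0,"tx":0,"ty":0,"tz":-0.3,"hand":0.4},{"rx":0,"ry":0,"rz":0,"tx":0,"ty":0,"tz":-0.3,"hand":0.4},{"rx":0,"ry":0,"rz":0,"tx":0,"ty":0,"tz":-20,"hand":0.4},{"rx":0,"ry":0,"rz":0,"tx":0,"ty":0,"tz":-60,"hand":0.3},{"rx":0,"ry":0,"rz":0,"tx":0,"ty":0,"tz":-100,"hand":0}]'
python3 -c "
from h import *
grab('wrist','r5')
to(.6030,-.2458,.15,-6.2)"
```

```text
clock: 69.3
position: [0.4346, -0.3081, 0.1722]
tool_rot: [-3.141, 0.002, 0.12]
force: [0.6, -0.7, -0.2]
grip_width: 0.042
t [172.8 -43.8  28.8] r [ 0.16 -0.29 13.05] clk 69.35
```

View pics/r5.png

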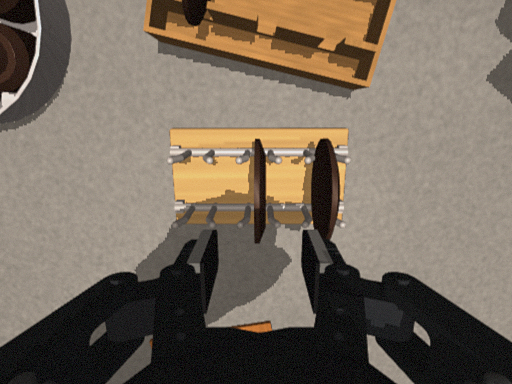

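```bash
python3 -m creep '[{"rx":0,"ry":0,"rz":6.5,"tx":85,"ty":-22,"tz":0,"hand":0},{"rx":0,"ry":0,"rz":13,"tx":172.5,"ty":-44,"tz":5,"hand":0},{"rx":0,"ry":0,"rz":13,"tx":172.5,"ty":-44,"tz":5,"hand":0},{"rx":0,"ry":0,"rz":13,"tx":172.5,"ty":-44,"tz":5,"hand":0},{"rx":0,"ry":0,"rz":13,"tx":172.5,"ty":-44,"tz":5,"hand":0},{"rx":0,"ry":0,"rz":13,"tx":172.5,"ty":-44,"tz":29,"hand":0},{"rx":0,"ry":0,"rz":13,"tx":172.5,"ty":-44,"tz":29,"hand":0},{"rx":0,"ry":0,"rz":13,"tx":172.5,"ty":-44,"tz":29,"hand":0}]' 30
python3 -c "
from h import *
to(.6030,-.2458,.0605,-6.2)
grab('wrist','c6')"
```

```text
clock: 70.15
position: [0.6005, -0.2441, 0.1425]
tool_rot: [3.142, 0.001, -0.107]
force: [-0.5, 0.1, 0.5]
grip_width: 0.0428
t [ 2.7  1.4 82. ] r [0.   0.05 0.08] clk 70.15
```

View pics/c6.png

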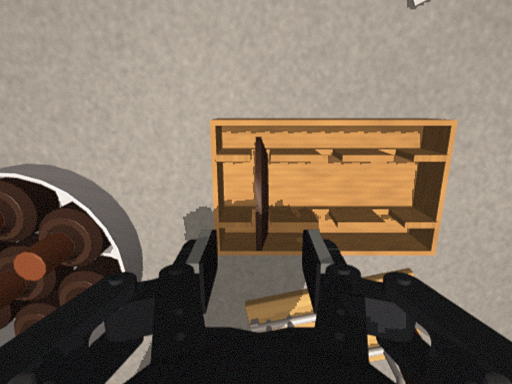

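```bash
python3 -m creep '[{"rx":0,"ry":0,"rz":0,"tx":1,"ty":1,"tz":30,"hand":0},{"rx":0,"ry":0,"rz":0,"tx":1,"ty":1,"tz":55,"hand":0.1},{"rx":0,"ry":0,"rz":0,"tx":1,"ty":1,"tz":73,"hand":0.2},{"rx":0,"ry":0,"rz":0,"tx":1,"ty":1,"tz":82,"hand":0.3},{"rx":0,"ry":0,"rz":0,"tx":1,"ty":1,"tz":83,"hand":0.3},{"rx":0,"ry":0,"rz":0,"tx":1,"ty":1,"tz":83,"hand":0.3}]' 30
python3 -m creep '[{"rx":0,"ry":0,"rz":0,"tx":0,"ty":0,"tz":0,"hand":1},{"rx":0,"ry":0,"rz":0,"tx":0,"ty":0,"tz":0,"hand":1},{"rx":0,"ry":0,"rz":0,"tx":0,"ty":0,"tz":0,"hand":1},{"rx":0,"ry":0,"rz":0,"tx":0,"ty":0,"tz":0,"hand":1},{"rx":0,"ry":0,"rz":0,"tx":0,"ty":0,"tz":0,"hand":1}]' 40
python3 -m creep '[{"rx":0,"ry":0,"rz":0,"tx":0,"ty":0,"tz":-12,"hand":1},{"rx":0,"ry":0,"rz":0,"tx":0,"ty":0,"tz":-32,"hand":1},{"rx":0,"ry":0,"rz":0,"tx":0,"ty":0,"tz":-57,"hand":1},{"rx":0,"ry":0,"rz":0,"tx":0,"ty":0,"tz":-82,"hand":1},{"rx":0,"ry":0,"rz":0,"tx":0,"ty":0,"tz":-97,"hand":1},{"rx":0,"ry":0,"rz":0,"tx":0,"ty":0,"tz":-105,"hand":1},{"rx":0,"ry":0,"rz":0,"tx":0,"ty":0,"tz":-105,"hand":1}]' 60
python3 -c "
from h import *
to(.4258,-.2526,.166,6.9)"
```

```text
clock: 70.8
position: [0.6024, -0.2452, 0.0604]
tool_rot: [3.141, -0.001, -0.106]
force: [-0.1, 1.2, -0.3]
grip_width: 0.0298
clock: 71.3
position: [0.6025, -0.2452, 0.0601]
tool_rot: [3.141, -0.001, -0.106]
force: [-0.2, -0.9, 6.5]
grip_width: 0.0087
clock: 72.0
position: [0.6023, -0.2448, 0.165]
tool_rot: [3.142, -0.001, -0.106]
force: [0.1, -0.0, -1.7]
grip_width: 0.0082
t [-174.6   26.4   -1.1] r [ 1.000e-02 -5.000e-02 -1.297e+01] clk 72.0
```

```bash
python3 -m creep '[{"rx":0,"ry":0,"rz":-1,"tx":-15,"ty":2,"tz":0,"hand":1},{"rx":0,"ry":0,"rz":-4,"tx":-44,"ty":6,"tz":0,"hand":1},{"rx":0,"ry":0,"rz":-7,"tx":-78,"ty":11,"tz":0,"hand":1},{"rx":0,"ry":0,"rz":-10,"tx":-113,"ty":17,"tz":0,"hand":1},{"rx":0,"ry":0,"rz":-12,"tx":-144,"ty":22,"tz":0,"hand":1},{"rx":0,"ry":0,"rz":-13,"tx":-165,"ty":25,"tz":0,"hand":1},{"rx":0,"ry":0,"rz":-13,"tx":-173.5,"ty":26.4,"tz":0,"hand":1},{"rx":0,"ry":0,"rz":-13,"tx":-173.5,"ty":26.4,"tz":0,"hand":1}]'
python3 -m creep '[{"rx":0,"ry":0,"rz":0,"tx":0,"ty":0,"tz":20,"hand":1},{"rx":0,"ry":0,"rz":0,"tx":0,"ty":0,"tz":40,"hand":1},{"rx":0,"ry":0,"rz":0,"tx":0,"ty":0,"tz":50,"hand":1},{"rx":0,"ry":0,"rz":0,"tx":0,"ty":0,"tz":55,"hand":1},{"rx":0,"ry":0,"rz":0,"tx":0,"ty":0,"tz":55,"hand":1}]'
python3 -c "
from h import *
to(.4269,-.2525,.0695,6.9)
grab('wrist','r6')"
```

```text
clock: 72.8
position: [0.4261, -0.2527, 0.164]
tool_rot: [-3.141, 0.001, 0.119]
force: [0.6, -0.2, -1.8]
grip_width: 0.0083
clock: 73.3
position: [0.427, -0.2527, 0.109]
tool_rot: [-3.141, 0.001, 0.121]
force: [0.2, -0.1, -1.5]
grip_width: 0.0082
t [-0.  -0.2 39.5] r [-0.01  0.04  0.02] clk 73.3
```

View pics/r6.png

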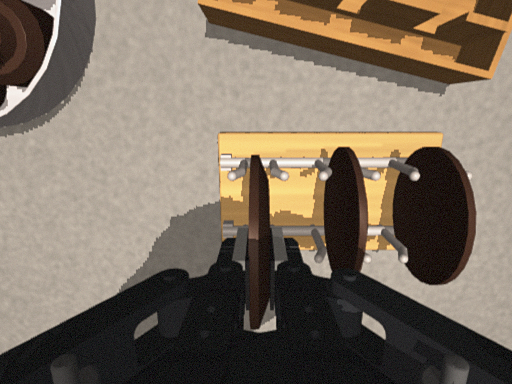

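```bash
python3 -m creep '[{"rx":0,"ry":0,"rz":0,"tx":0,"ty":0,"tz":12,"hand":1},{"rx":0,"ry":0,"rz":0,"tx":0,"ty":0,"tz":24,"hand":1},{"rx":0,"ry":0,"rz":0,"tx":0,"ty":0,"tz":33,"hand":1},{"rx":0,"ry":0,"rz":0,"tx":0,"ty":0,"tz":36.5,"hand":1},{"rx":0,"ry":0,"rz":0,"tx":0,"ty":0,"tz":38,"hand":1},{"rx":0,"ry":0,"rz":0,"tx":0,"ty":0,"tz":38,"hand":1}]'
python3 -m creep '[{"rx":0,"ry":0,"rz":0,"tx":0,"ty":0,"tz":0.8,"hand":1},{"rx":0,"ry":0,"rz":0,"tx":0,"ty":0,"tz":0.8,"hand":1}]'
python3 -m creep '[{"rx":0,"ry":0,"rz":0,"tx":0,"ty":0,"tz":0.6,"hand":1},{"rx":0,"ry":0,"rz":0,"tx":0,"ty":0,"tz":0.6,"hand":1}]'
python3 -m creep '[{"rx":0,"ry":0,"rz":0,"tx":0,"ty":0,"tz":0.5,"hand":1},{"rx":0,"ry":0,"rz":0,"tx":0,"ty":0,"tz":0.5,"hand":1}]'
```

```text
clock: 73.95
position: [0.4267, -0.2528, 0.0713]
tool_rot: [3.142, 0.0, 0.121]
force: [-0.5, -0.2, -0.9]
grip_width: 0.0081
clock: 74.15
position: [0.4269, -0.2528, 0.0708]
tool_rot: [3.141, -0.0, 0.121]
force: [0.1, 0.4, -1.6]
grip_width: 0.0083
clock: 74.35
position: [0.4268, -0.2528, 0.0701]
tool_rot: [3.141, -0.0, 0.121]
force: [-0.4, -0.7, 0.9]
grip_width: 0.0083
clock: 74.55
position: [0.4268, -0.2529, 0.0698]
tool_rot: [3.141, -0.0, 0.121]
force: [-1.8, 0.5, 9.0]
grip_width: 0.0086
```

Seated; release and retreat, then check everything.

```bash
python3 -m creep '[{"rx":0,"ry":0,"rz":0,"tx":0,"ty":0,"tz":-0.2,"hand":0.8},{"rx":0,"ry":0,"rz":0,"tx":0,"ty":0,"tz":-0.2,"hand":0.4},{"rx":0,"ry":0,"rz":0,"tx":0,"ty":0,"tz":-0.2,"hand":0.4},{"rx":0,"ry":0,"rz":0,"tx":0,"ty":0,"tz":-0.2,"hand":0.4},{"rx":0,"ry":0,"rz":0,"tx":0,"ty":0,"tz":-20,"hand":0.4},{"rx":0,"ry":0,"rz":0,"tx":0,"ty":0,"tz":-60,"hand":0.3},{"rx":0,"ry":0,"rz":0,"tx":0,"ty":0,"tz":-100,"hand":0},{"rx":0,"ry":0,"rz":0,"tx":0,"ty":0,"tz":-150,"hand":0}]'
python3 -m creep '[{"rx":0,"ry":0,"rz":0,"tx":-20,"ty":0,"tz":-40,"hand":0},{"rx":0,"ry":0,"rz":0,"tx":-20,"ty":0,"tz":-40,"hand":0},{"rx":0,"ry":0,"rz":0,"tx":-20,"ty":0,"tz":-40,"hand":0}]'
python3 -c "
from h import *
import cv2
a=grab('wrist')[0]['pixels'];b=grab('top')[0]['pixels'];s=grab('scene')[0]['pixels']
cv2.imwrite('pics/f1.png',a);cv2.imwrite('pics/f2.png',b)
cv2.imwrite('pics/f3.png',cv2.resize(s[90:340,140:400],None,fx=2.3,fy=2.3))"
```

```text
clock: 75.35
position: [0.4259, -0.2524, 0.2203]
tool_rot: [-3.141, 0.002, 0.121]
force: [0.9, -0.1, 1.4]
grip_width: 0.0424
clock: 75.65
position: [0.4071, -0.255, 0.26]
tool_rot: [3.141, -0.002, 0.121]
force: [0.0, -0.2, -0.8]
grip_width: 0.0423
```

View pics/f1.png

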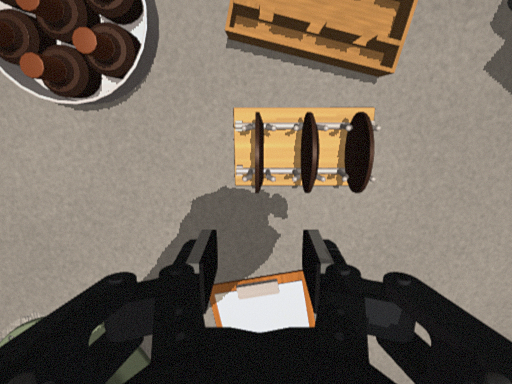

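View pics/f2.png

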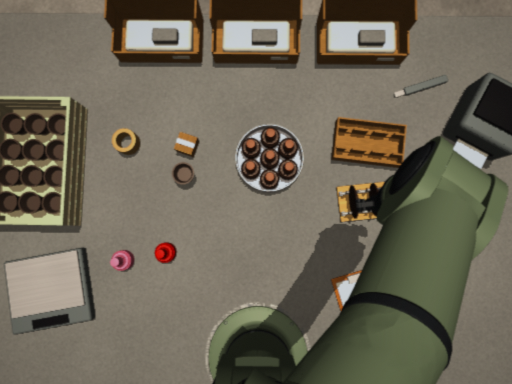

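View pics/f3.png

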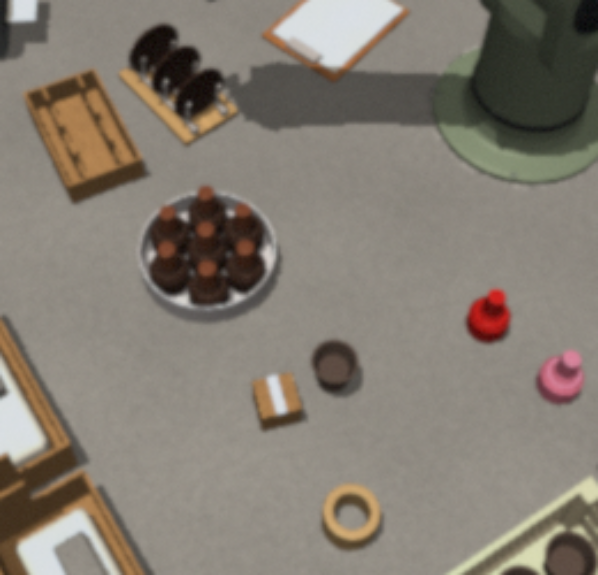

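```bash
python3 -c "
from h import *
print(bot.job_done())"
```

```text
the job is handed in; nothing more can be done
None
```

I packed the order and handed it in at about 76 s of the 210 s allowed. No verdict is reported.

- **Jars:** All seven brown jars were on the bench, and all now stand upright on the floor of the tin, one in the middle and six round it. After the last jar went in, the wrist camera put each within about 3 mm of its intended place.
- **Saucers:** All three are out of the carton and on edge in the rack, one per slot, resting on the rails between the tines. The first touched one rail about 1.5 mm off centre, so I re-centred it before letting go.
- **Left alone:** The cup, tape roll, small box, red and pink look-alikes and the crate of cups look to be in the same places in the last pictures as in the first. I compared these by eye, not by measurement.
- **Contacts:** Every piece was lowered until it touched before release, and the highest contact force I read was about 17 N.
- **Camera disagreement:** The top camera put the jars 3–4 mm away from where the wrist and scene cameras did, so I worked from the wrist camera. The seated positions were consistent with that.
- **Gap in the check:** In the final top view the arm partly covered the rack, so that check of the saucers rests on the wrist and scene pictures. I did not see any jar get knocked aside.

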